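Reassemble the washed topping dispensers on the tray

TASK

The topping dispensers have come back from washing in pieces. Stand every jar that is here upright on the perforated tray, close each with the lid of its own colour, and push the nozzle of that same colour over the lid's spout until it is fully home. A lid or nozzle whose jar is missing may stay where it is; do not shove the desserts, spice jar, spoon, cup or bowl aside or tip them over.

Things in the scene. Friction and masses are not known exactly. Their poses are not given: they have to be found in the camera images.
- tray: perforated stainless tray lying on the worktop, fixed; outside 180 (its x) by 350 (its y) mm, 18 mm high rim, walls and floor 4 mm thick. Origin: centre of its underside on the worktop; z up
- jar_red: open plain round red plastic jar, 60 mm outside diameter, 70 mm high, wall 4 mm, floor 5 mm, mouth 52 mm, 0.2 kg, standing upright and empty (may be absent). Origin: centre of its underside; z up through the mouth
- jar_yellow: open plain round yellow plastic jar, 60 mm outside diameter, 70 mm high, wall 4 mm, floor 5 mm, mouth 52 mm, 0.2 kg, standing upright and empty (may be absent). Origin: centre of its underside; z up through the mouth
- jar_green: open plain round green plastic jar, 60 mm outside diameter, 70 mm high, wall 4 mm, floor 5 mm, mouth 52 mm, 0.2 kg, standing upright and empty (may be absent). Origin: centre of its underside; z up through the mouth
- lid_red: red lid lying right way up: a white locating plug underneath (47 mm diameter, tapering to 41 at the foot, 8 mm deep) that drops into a jar's mouth, a red plate 66 mm across and 5 mm thick that then rests on the jar's rim, and an upright round spout on the plate, 22 mm diameter and 34 mm tall with a tapered tip (top 47 mm above the origin). Origin: centre of the plug's underside, so it is 62 mm above the jar's origin when seated; z up along the spout. 0.06 kg
- lid_yellow: yellow lid lying right way up: a white locating plug underneath (47 mm diameter, tapering to 41 at the foot, 8 mm deep) that drops into a jar's mouth, a yellow plate 66 mm across and 5 mm thick that then rests on the jar's rim, and an upright round spout on the plate, 22 mm diameter and 34 mm tall with a tapered tip (top 47 mm above the origin). Origin: centre of the plug's underside, so it is 62 mm above the jar's origin when seated; z up along the spout. 0.06 kg
- lid_green: green lid lying right way up: a white locating plug underneath (47 mm diameter, tapering to 41 at the foot, 8 mm deep) that drops into a jar's mouth, a green plate 66 mm across and 5 mm thick that then rests on the jar's rim, and an upright round spout on the plate, 22 mm diameter and 34 mm tall with a tapered tip (top 47 mm above the origin). Origin: centre of the plug's underside, so it is 62 mm above the jar's origin when seated; z up along the spout. 0.06 kg
- nozzle_red: red pouring nozzle standing open end down: a rigid sleeve 34 mm outside, bore 25 mm, 42 mm long, closed by a cone narrowing to 15 mm at the top, 62 mm high in all. It slides freely over a lid's spout (1.5 mm clearance all round) until its open end rests on the lid's plate, 13 mm above the lid's origin. Origin: centre of its open lower end; z up. 0.04 kg
- nozzle_yellow: yellow pouring nozzle standing open end down: a rigid sleeve 34 mm outside, bore 25 mm, 42 mm long, closed by a cone narrowing to 15 mm at the top, 62 mm high in all. It slides freely over a lid's spout (1.5 mm clearance all round) until its open end rests on the lid's plate, 13 mm above the lid's origin. Origin: centre of its open lower end; z up. 0.04 kg
- nozzle_green: green pouring nozzle standing open end down: a rigid sleeve 34 mm outside, bore 25 mm, 42 mm long, closed by a cone narrowing to 15 mm at the top, 62 mm high in all. It slides freely over a lid's spout (1.5 mm clearance all round) until its open end rests on the lid's plate, 13 mm above the lid's origin. Origin: centre of its open lower end; z up. 0.04 kg
- dessert_left: bystander: foil pot of dessert, 84 by 94 mm, 40 mm high. Origin: centre of its underside
- dessert_right: bystander: foil pot of dessert, 84 by 94 mm, 40 mm high. Origin: centre of its underside
- spice_jar: bystander: small amber jar with black cap, 48 mm diameter, 85 mm high. Origin: centre of its underside
- spoon: bystander: spoon lying between the robot and the tray. Origin: on its underside
- cup: bystander: white cup, 68 mm across, 70 mm high. Origin: centre of its underside
- bowl: bystander: steel bowl, 110 mm across, 45 mm high. Origin: centre of its underside
Mind the look-alikes: they are no part of the job. Leave any blue or pink look-alike of the jar_yellow alone.

How it is judged:
By the outcome, as a careful person would: the job done as asked, in the order asked, and still so for the second after the job is handed in, with the robot touching nothing.
Of jar_red, jar_yellow, jar_green only 2 to 3 are there at a start; the rules pass over those that are not, and their reading is None.
At some moment in a run one of jar_red, jar_yellow, jar_green, lid_red, lid_yellow, lid_green may be knocked a few centimetres aside while the robot is not near it.
It also fails if it takes over 210 s, if anything falls off the work surface, if the arm or the gripper's body presses on something with over 40 N, if the wrist force passes 120 N, or if a joint passes its speed limit or range.

ROBOT

A 6-joint arm with a two-finger parallel gripper is mounted at the origin on the work surface. World frame = base frame: x ahead of the robot, y to its left, z up, the work surface at z = 0. Lengths are in m, angles in rad, forces in N, time in s.
With the tool pointing down it reaches from about 0.425 to 0.95 m from the base axis. Payload 3.5 kg.
Tool frame: the origin (TCP) lies at the very end of the fingers, on their centre line; the grasp point (between the pads) lies 19 mm behind it (grip_depth is the distance from the TCP to the grasp point, in m); x points along the fingers, z is the direction in which the jaws open and shut, and the axes are right-handed (so a half turn about x gives the same grasp; the last joint's range is limited). The gripper opens to 85 mm and grips with 20 to 120 N. Pads are 22 mm wide; open, the fingers measure 114 mm over their backs; the gripper's body (76 mm by 85 mm) begins 54 mm behind the grasp point. The pads swing forward as they close: fully open they stand 13 mm farther back than shut.
Start: joints at [-1.416, 0.286, 1.577, -0, 1.279, -0.15], TCP at [0.203, -0.644, 0.231] pointing down, gripper open.
Joint ranges: [-2.77, 2.77], [-0.9, 2.22], [0.21, 2.48], [-1.53, 4.67], [0.24, 2.81], [-2.84, 2.84]. Speed limits (rad/s): [2.79, 2.79, 3.14, 3.14, 3.14, 3.14].

INTERFACE

Orientations are given as a unit quaternion [x, y, z, w].
In Python, from plant import get_state, read_camera, calibration, sign_off, recognise, grip_depth gives the robot as it stands. The module is installed in compiled form; this text tells all that it offers.
- The arm moves only by the tool servo_tool, never from a script. Its argument "deltas" is a list that holds one entry, the list of rows, each a list of 4 numbers: the shift along the world's x, y, z scaled (see below), then the turn about the world's z scaled (see below). In form: [[[tx, ty, tz, spin], ...]]. A call has exactly 5 rows; each row is the pose to reach, as a shift and turn from the pose commanded when the call began; what a row does not reach only later rows make up. The controller multiplies each number of a shift by 10 cm and each number of a turn by 90 degrees. A row lasts 1/10 s, in which the tool goes at most 50 mm and 8.59 degrees, less where a joint would pass 70% of its speed; a pose out of reach is approached as far as the arm can. A call with a number of a shift or a turn outside -1 to 1 is refused whole. A call with a gripper value outside its range is refused whole. "claw" is the gripper's target within -1 to 1 (fully open at 1, half-way at 0, shut at -1), set as the call begins (left out, the last holds). The fingers move at their own pace and stop on an object; "force" is the grip in N (left out, the last holds). Time passes only in rows, so rows that repeat a pose let the fingers close, or fill a call up. It gives the time, the measured TCP pose, the force and the opening at its end, in the units of the state.
- get_state(): the state, without advancing time (a new reading comes with each control period).
- read_camera(name): name is "scene" or "side" or "wrist"; returns the picture (384x512x3 uint8, blue, green, red); there is no depth.
- calibration(name): a dict with "intrinsics" (3x3 intrinsics, pixels), "R" (3x3) and "t" (3): a world point X has camera coordinates R X + t; the wrist camera has in their place "T_tool_cam" (4x4, takes a point from camera to tool coordinates, whose origin is the TCP and whose axes are the tool frame's). Camera axes: x right, y down, z forward; pixel columns grow to the right and rows downward; lengths in m; the calibration is good to about 2 mm. A picture is of the moment at which its call begins: read the wrist's pose just before it. calibration takes no time and is no camera call.
- sign_off(): hands the job in, once; it reports no verdict.
Trained networks look in the newest picture that a camera, given by its name, has taken for a name from the list of things; names that differ only in an ending like _2 or _b are one class to them, and where a whole thing is asked for, a point or a joint stands for the part that bears it (a point fixed in the world has none). Each returns a list of dicts, best first, with "p" (0 to 1); they miss things now and then, are a little off and sometimes report something else, mostly with a low value. They report only what shows in the picture. A call takes as long as a camera call. They do not tell look-alikes from the thing itself.
- recognise(camera, query): "at" ([x, y, z] in m, in world coordinates, good to about 4 mm: the middle of the surface that is visible of it).
The state is a dict: "time": time; "qpos": joint angles; "dq": joint speeds; "joint_efforts": joint torques, N m; "eef_pos": TCP position; "tcp_rot": TCP orientation; "contact_force": force on the tool from outside, world axes, zero at the start; "wrist_torque": the same for the moment, N m; "opening": opening from 0.0 (shut) to 1.0 (fully open).
Only numpy, scipy, OpenCV 4.12 (cv2) and the standard library are available. Lean on these libraries where they do the work, as an engineer would, in place of code of your own. Each camera call takes 0.05 s, during which the arm holds its last target. There are 200 camera calls.

## Working session

There is one attempt and no reset: what is moved stays moved. The work goes in short steps, Python scripts to look and compute and a tool call to move; the robot and the scene stay as the last step left them, time stands still between calls to the robot, and variables do not carry over. Pictures are saved under pics/ and viewed, about 12 in all and at most 16, crops included, and the job is handed in when it is done.

Besides the shell and the picture viewer there is one more tool, called after ">>>" in YAML: its name, and indented under it one key for each argument. servo_tool: Moves the arm, as the interface text tells. Its arguments: {"type":"object","properties":{"deltas":{"type":"array"},"claw":{"type":"number"},"force":{"type":"number"}},"required":["deltas"]}

```bash
ls; mkdir -p pics; python3 - <<'E'
from plant import *
import cv2,numpy as np
s=get_state(); print(s['time'],s['eef_pos'],s['tcp_rot'],s['opening'],grip_depth)
for c in('scene','side'):
    cv2.imwrite(f'pics/{c}0.png',read_camera(c))
    for n in ['tray']+[a+'_'+b for a in('jar','lid','nozzle') for b in('red','yellow','green')]+['dessert_left','spice_jar','spoon','cup','bowl']:
        print(c,n,[(round(d['p'],2),np.round(d['at'],3).tolist()) for d in recognise(c,n)[:4]])
print(calibration('wrist'),get_state()['time'])
E
```

```text
pics
0.0 [ 0.20250068 -0.64321353  0.2299323 ] [ 0.41889455  0.57070419 -0.41770013  0.56951794] 1.00098612699736 0.0187
scene tray [(0.95, [0.514, -0.004, 0.006])]
scene jar_red []
scene jar_yellow [(0.95, [0.385, -0.404, 0.053]), (0.83, [0.5, -0.408, 0.044]), (0.64, [0.539, -0.511, 0.045])]
scene jar_green [(0.89, [0.438, -0.284, 0.051])]
scene lid_red [(0.6, [0.472, 0.433, 0.014]), (0.26, [0.499, -0.41, 0.047])]
scene lid_yellow [(0.77, [0.41, 0.309, 0.013]), (0.31, [0.686, 0.435, 0.045])]
scene lid_green [(0.72, [0.601, -0.288, 0.016])]
scene nozzle_red [(0.51, [0.682, -0.002, 0.031])]
scene nozzle_yellow [(0.68, [0.6, -0.286, 0.015]), (0.67, [0.691, 0.097, 0.035])]
scene nozzle_green [(0.74, [0.695, -0.112, 0.036]), (0.2, [0.351, 0.131, 0.008])]
scene dessert_left [(0.69, [0.762, 0.259, 0.038]), (0.31, [0.503, -0.409, 0.045])]
scene spice_jar [(0.55, [0.349, -0.177, 0.051])]
scene spoon [(0.58, [0.351, 0.131, 0.008]), (0.27, [0.694, -0.112, 0.033]), (0.16, [0.773, -0.242, 0.044])]
scene cup [(0.7, [0.685, 0.437, 0.045])]
scene bowl [(0.89, [0.645, -0.471, 0.03])]
side tray [(0.8
[... 759 characters left out ...]
 [0.346, 0.195, 0.014]), (0.16, [0.463, 0.441, 0.01])]
side cup [(0.64, [0.664, -0.478, 0.028]), (0.59, [0.661, 0.435, 0.044])]
side bowl [(0.54, [0.663, -0.478, 0.028])]
{'intrinsics': array([[270.95118745,   0.        , 258.23370424],
       [  0.        , 270.95118745, 195.96871198],
       [  0.        ,   0.        ,   1.        ]]), 'T_tool_cam': array([[ 1.78144932e-04, -2.77397278e-01,  9.60755285e-01,
        -1.43726390e-01],
       [ 2.79594587e-04, -9.60755249e-01, -2.77397320e-01,
         7.06175020e-02],
       [ 9.99999945e-01,  3.18038904e-04, -9.35949006e-05,
         1.91014013e-04],
       [ 0.00000000e+00,  0.00000000e+00,  0.00000000e+00,
         1.00000000e+00]])} 1.6
```

```bash
python3 -c "
import cv2,numpy as np
cv2.imwrite('pics/both.png',cv2.resize(np.vstack([cv2.imread('pics/scene0.png'),cv2.imread('pics/side0.png')]),None,fx=.78,fy=.78))"
```

```text
(no output)
```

View pics/scene0.png

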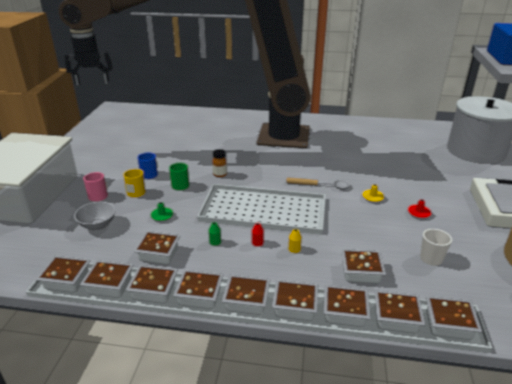

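View pics/side0.png

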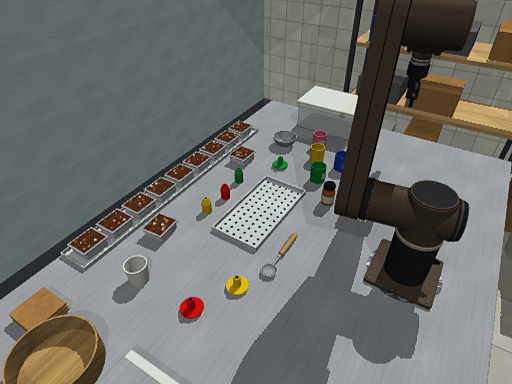

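Scene view: yellow jar at (134,182) and green jar at (179,176). The look-alikes are blue at (148,165) and pink at (94,186). There is no red jar, so the red lid (420,210) and red nozzle (257,235) stay put. Green lid is at (162,213), yellow lid (374,194), green nozzle (215,234), yellow nozzle (295,241).

```bash
cat > h.py <<'E'
from plant import *
import cv2, numpy as np, sys
from scipy.spatial.transform import Rotation as Ro
from scipy.optimize import least_squares
HUE={'yellow':(20,35),'green':(45,85),'red':(0,8)}
# convex parts as lists of (radius, z)
PARTS={'jar':[[(.03,0),(.03,.07)]],'lid':[[(.033,.008),(.033,.013)],[(.011,.013),(.011,.04),(.007,.047)]],
       'nozzle':[[(.017,0),(.017,.042),(.0075,.062)]]}
def cam(c,s):
    k=calibration(c)
    if c!='wrist': return k['intrinsics'],k['R'],k['t']
    T=np.eye(4);T[:3,:3]=Ro.from_quat(s['tcp_rot']).as_matrix();T[:3,3]=s['eef_pos']
    W=np.linalg.inv(T@k['T_tool_cam']); return k['intrinsics'],W[:3,:3],W[:3,3]
def mask(im,col):
    h=cv2.cvtColor(im,cv2.COLOR_BGR2HSV);a,b=HUE[col]
    return cv2.inRange(h,(a,110,40),(b,255,255))
def render(kind,xyz,C):
    K,R,t=C;m=np.zeros((384*4,512*4),np.uint8);th=np.linspace(0,2*np.pi,60)
    for part in PARTS[kind]:
        P=np.vstack([np.c_[r*np.cos(th),r*np.sin(th),0*th+z] for r,z in part])+xyz
        p=(P@R.T+t)@K.T;p=p[:,:2]/p[:,2:]
        cv2.fillConvexPoly(m,cv2.convexHull(np.round(p*4+1.5).astype(np.int32)),255)
    return m
def cen(m):
    M=cv2.moments(m,True);return np.array([M['m10'],M['m01']])/max(M['m00'],1),M['m00']
def find(kind,col,z,guess,c='wrist',name=None):
    s=get_state();im=read_camera(c);C=cam(c,s)
    g=np.array([*guess,z]);m=mask(im,col)
    near=cv2.dilate(cv2.resize(render(kind,g,C),(512,384),interpolation=cv2.INTER_AREA),np.ones((61,61)))
    n,L,st,ce=cv2.connectedComponentsWithStats(m)
    best=max(range(1,n),key=lambda i:((L==i)&(near>0)).sum())
    m=((L==best)*255).astype(np.uint8);m4=cv2.resize(m,None,fx=4,fy=4,interpolation=cv2.INTER_NEAREST)
    co,ao=cen(m4)
    r=least_squares(lambda q:cen(render(kind,np.array([*q,z]),C))[0]-co,g[:2],diff_step=.004,x_scale=.01)
    rr=render(kind,np.array([*r.x,z]),C)
    iou=((rr>0)&(m4>0)).sum()/((rr>0)|(m4>0)).sum()
    print(kind,col,c,'xy',np.round(r.x,4),'iou %.2f'%iou,'c',np.round(co/4))
    if name:
        e=cv2.resize(rr,(512,384));e=cv2.Canny(e,50,150);im=im.copy();im[e>0]=(255,0,255);cv2.imwrite('pics/'+name,im)
    return r.x
def st():
    s=get_state();R=Ro.from_quat(s['tcp_rot']).as_matrix()
    print('t %.2f'%s['time'],'tcp',np.round(s['eef_pos'],4),'yaw %.1f'%np.degrees(np.arctan2(R[1,2],R[0,2])),'tilt',np.round(R[2,0],4),'op %.3f'%s['opening'],'F',np.round(s['contact_force'],1))
    return s
def go(x,y,z,yaw=-45):
    s=get_state();R=Ro.from_quat(s['tcp_rot']).as_matrix()
    a=np.degrees(np.arctan2(R[1,2],R[0,2]))
    print('move units',np.round((np.array([x,y,z])-s['eef_pos'])*10,3),'spin %.3f'%((yaw-a)/90))
E
python3 -c "
from h import *
st();go(.495,-.405,.2)"
```

```text
t 1.60 tcp [ 0.2026 -0.6439  0.2313] yaw -72.5 tilt -1.0 op 0.998 F [-0.4 -0.5  0.9]
move units [ 2.924  2.389 -0.313] spin 0.306
```

>>> servo_tool:
  deltas:
    - [[0.2, 0.16, 0, 0.02], [0.4, 0.32, 0, 0.04], [0.6, 0.48, 0, 0.06], [0.8, 0.64, 0, 0.08], [1, 0.8, 0, 0.1]]
  claw: 1

```text
time: 2.1
eef_pos: [0.3033, -0.5632, 0.2314]
tcp_rot: [0.372, 0.601, -0.372, 0.601]
contact_force: [0.9, 0.2, 0.8]
opening: 1.001
```

>>> servo_tool:
  deltas:
    - [[0.2, 0.16, 0, 0.02], [0.4, 0.32, 0, 0.04], [0.6, 0.48, 0, 0.06], [0.8, 0.64, 0, 0.08], [1, 0.8, 0, 0.1]]

```text
time: 2.6
eef_pos: [0.4034, -0.4832, 0.2314]
tcp_rot: [0.324, 0.629, -0.324, 0.629]
contact_force: [-0.4, -0.2, -0.1]
opening: 0.998
```

>>> servo_tool:
  deltas:
    - [[0.2, 0.16, 0, 0.02], [0.4, 0.32, -0.05, 0.05], [0.6, 0.48, -0.1, 0.08], [0.92, 0.78, -0.3, 0.105], [0.92, 0.78, -0.3, 0.105]]

```text
time: 3.1
eef_pos: [0.4963, -0.4013, 0.1981]
tcp_rot: [0.271, 0.655, -0.268, 0.652]
contact_force: [-0.2, 0.2, -0.8]
opening: 0.999
```

```bash
python3 -c "
from h import *
st()
find('jar','yellow',0,(.497,-.406),name='w1.png')
find('jar','green',0,(.43,-.28));find('lid','green',0,(.6,-.287))
st()"
```

```text
t 3.10 tcp [ 0.4963 -0.4013  0.1981] yaw -44.8 tilt -1.0 op 0.999 F [-0.2  0.2 -0.8]
jar yellow wrist xy [ 0.4768 -0.4184] iou 0.65 c [258. 207.]
jar green wrist xy [ 0.4171 -0.2911] iou 0.80 c [136. 161.]
lid green wrist xy [ 0.5922 -0.2946] iou 0.93 c [250.  45.]
t 3.25 tcp [ 0.4946 -0.4059  0.2014] yaw -45.1 tilt -1.0 op 1.002 F [-0.9 -0.4  0.4]
```

View pics/w1.png

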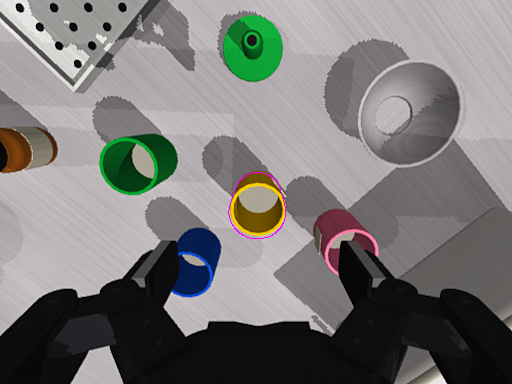

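The wrist view shows the yellow jar at (258,207) between the fingers, pink at (345,240), blue at (195,262) and green at (138,163). The jar's pale floor broke my mask, so I'll fill the contours and re-measure.

```bash
python3 - <<'E'
s=open('h.py').read()
s=s.replace("    m=((L==best)*255).astype(np.uint8);","    m=((L==best)*255).astype(np.uint8);cv2.drawContours(m,cv2.findContours(m,cv2.RETR_EXTERNAL,cv2.CHAIN_APPROX_NONE)[0],-1,255,-1);")
open('h.py','w').write(s)
from h import *
st()
x=find('jar','yellow',0,(.497,-.406),name='w2.png')
find('jar','green',0,(.43,-.28));find('lid','green',0,(.6,-.287))
go(*x,.04)
E
```

```text
t 3.25 tcp [ 0.4946 -0.4059  0.2014] yaw -45.1 tilt -1.0 op 1.002 F [-0.9 -0.4  0.4]
jar yellow wrist xy [ 0.4788 -0.4168] iou 0.95 c [255. 200.]
jar green wrist xy [ 0.4181 -0.2916] iou 0.96 c [135. 158.]
lid green wrist xy [ 0.5923 -0.2944] iou 0.96 c [249.  43.]
move units [-0.154 -0.097 -1.623] spin 0.002
```

>>> servo_tool:
  deltas:
    - [[-0.08, -0.05, 0, 0], [-0.155, -0.1, -0.2, 0], [-0.155, -0.1, -0.4, 0], [-0.155, -0.1, -0.6, 0], [-0.155, -0.1, -0.8, 0]]

```text
time: 3.9
eef_pos: [0.478, -0.4172, 0.1211]
tcp_rot: [0.271, 0.653, -0.272, 0.653]
contact_force: [-0.2, 0.2, 0.4]
opening: 1.0
```

>>> servo_tool:
  deltas:
    - [[0, 0, -0.2, 0], [0, 0, -0.4, 0], [0, 0, -0.6, 0], [0, 0, -0.75, 0], [0, 0, -0.82, 0]]

```text
time: 4.4
eef_pos: [0.4778, -0.4159, 0.0378]
tcp_rot: [0.272, 0.654, -0.271, 0.652]
contact_force: [-0.8, 0.3, -0.5]
opening: 1.005
```

>>> servo_tool:
  deltas:
    - [[0, 0, 0, 0], [0, 0, 0, 0], [0, 0, 0, 0], [0, 0, 0, 0], [0, 0, 0, 0]]
  claw: -1
  force: 40

```text
time: 4.9
eef_pos: [0.4797, -0.4165, 0.0405]
tcp_rot: [0.271, 0.652, -0.271, 0.654]
contact_force: [0.3, -0.9, 2.9]
opening: 0.676
```

>>> servo_tool:
  deltas:
    - [[0, 0, 0, 0], [0, 0, 0, 0], [0, 0, 0, 0], [0, 0, 0, 0], [0, 0, 0, 0]]

```text
time: 5.4
eef_pos: [0.4797, -0.4165, 0.0405]
tcp_rot: [0.271, 0.652, -0.271, 0.654]
contact_force: [-0.0, 1.1, 5.4]
opening: 0.679
```

>>> servo_tool:
  deltas:
    - [[0, 0, 0.2, 0], [0, 0, 0.4, 0], [0, 0, 0.6, 0], [0, 0, 0.8, 0], [0, 0, 1, 0]]

```text
time: 5.9
eef_pos: [0.4783, -0.4148, 0.1382]
tcp_rot: [0.272, 0.654, -0.27, 0.652]
contact_force: [0.9, -0.2, -1.7]
opening: 0.678
```

```bash
python3 -c "
from h import *
read_camera('wrist');s=st();z=s['eef_pos'][2]
find('jar','yellow',z-.04,s['eef_pos'][:2])
print([ (c,d['p'],d['at']) for c in ('scene','side') for d in [*(read_camera(c) is None or recognise(c,'tray'))][:1]])
go(.51,.08,.2)"
```

```text
t 5.95 tcp [ 0.4799 -0.4165  0.1426] yaw -45.1 tilt -1.0 op 0.678 F [ 1.4 -1.3  0.2]
jar yellow wrist xy [ 0.4796 -0.4169] iou 0.96 c [258. 257.]
[('scene', 0.69, [0.5125, -0.0059, 0.0044]), ('side', 0.82, [0.5116, 0.0097, 0.0068])]
move units [0.319 4.947 0.632] spin 0.001
```

>>> servo_tool:
  deltas:
    - [[0, 0.1, 0.15, 0], [0, 0.35, 0.3, 0], [0, 0.55, 0.45, 0], [0.02, 0.8, 0.45, 0], [0.05, 1, 0.45, 0]]

```text
time: 6.7
eef_pos: [0.4841, -0.3141, 0.1851]
tcp_rot: [0.271, 0.653, -0.271, 0.653]
contact_force: [-0.7, 0.0, -2.1]
opening: 0.68
```

>>> servo_tool:
  deltas:
    - [[0, 0.2, 0, 0], [0, 0.4, 0, 0], [0, 0.6, 0, 0], [0, 0.8, 0, 0], [0.05, 1, 0, 0]]

```text
time: 7.2
eef_pos: [0.4886, -0.2142, 0.1841]
tcp_rot: [0.271, 0.653, -0.271, 0.653]
contact_force: [-0.4, -0.4, -2.4]
opening: 0.681
```

>>> servo_tool:
  deltas:
    - [[0, 0.2, 0, 0], [0, 0.4, 0, 0], [0, 0.6, 0, 0], [0, 0.8, 0, 0], [0.1, 1, 0, 0]]

```text
time: 7.7
eef_pos: [0.4982, -0.1142, 0.1841]
tcp_rot: [0.271, 0.653, -0.271, 0.653]
contact_force: [0.5, -1.0, -1.7]
opening: 0.682
```

>>> servo_tool:
  deltas:
    - [[0, 0.2, 0, 0], [0, 0.4, 0, 0], [0, 0.6, 0, 0], [0, 0.8, 0, 0], [0.1, 1, 0, 0]]

```text
time: 8.2
eef_pos: [0.508, -0.0142, 0.184]
tcp_rot: [0.271, 0.653, -0.271, 0.653]
contact_force: [0.1, 0.3, -2.5]
opening: 0.681
```

>>> servo_tool:
  deltas:
    - [[0, 0.2, 0, 0], [0, 0.4, 0, 0], [0, 0.6, 0, 0], [0, 0.8, 0, 0], [0.02, 0.95, 0, 0]]

```text
time: 8.7
eef_pos: [0.5104, 0.0808, 0.1842]
tcp_rot: [0.271, 0.653, -0.271, 0.653]
contact_force: [0.8, -0.8, -2.1]
opening: 0.676
```

>>> servo_tool:
  deltas:
    - [[0, 0, 0, 0], [0, 0, -0.2, 0], [0, 0, -0.4, 0], [0, 0, -0.6, 0], [0, 0, -0.8, 0]]

```text
time: 9.2
eef_pos: [0.5112, 0.0786, 0.1037]
tcp_rot: [0.271, 0.653, -0.271, 0.653]
contact_force: [0.5, 0.7, -2.8]
opening: 0.674
```

>>> servo_tool:
  deltas:
    - [[0, 0, -0.1, 0], [0, 0, -0.2, 0], [0, 0, -0.3, 0], [0, 0, -0.3, 0], [0, 0, -0.3, 0]]

```text
time: 9.7
eef_pos: [0.5114, 0.0791, 0.0746]
tcp_rot: [0.271, 0.653, -0.271, 0.653]
contact_force: [0.7, 0.1, -1.8]
opening: 0.678
```

```bash
python3 -c "
from h import *
st();go(.51,.08,.045)"
```

```text
t 9.70 tcp [0.5114 0.0791 0.0746] yaw -45.1 tilt -1.0 op 0.678 F [ 0.7  0.1 -1.8]
move units [-0.014  0.009 -0.296] spin 0.001
```

>>> servo_tool:
  deltas:
    - [[0, 0, -0.15, 0], [0, 0, -0.25, 0], [0, 0, -0.3, 0], [0, 0, -0.305, 0], [0, 0, -0.305, 0]]

```text
time: 10.2
eef_pos: [0.5115, 0.0792, 0.0445]
tcp_rot: [0.271, 0.653, -0.271, 0.653]
contact_force: [-1.4, 0.8, 1.7]
opening: 0.676
```

>>> servo_tool:
  deltas:
    - [[0, 0, 0, 0], [0, 0, 0, 0], [0, 0, 0, 0], [0, 0, 0, 0], [0, 0, 0, 0]]
  claw: 1

```text
time: 10.7
eef_pos: [0.5111, 0.0791, 0.0438]
tcp_rot: [0.271, 0.653, -0.271, 0.653]
contact_force: [-0.7, 0.9, -0.3]
opening: 0.999
```

>>> servo_tool:
  deltas:
    - [[0, 0, 0.1, 0], [0, 0, 0.3, 0], [0, 0, 0.5, 0], [0, 0, 0.75, 0], [0, 0, 1, 0]]

```text
time: 11.2
eef_pos: [0.511, 0.0791, 0.1453]
tcp_rot: [0.271, 0.653, -0.271, 0.653]
contact_force: [0.3, -0.2, 0.3]
opening: 1.002
```

>>> servo_tool:
  deltas:
    - [[0, -0.2, 0.2, 0], [-0.05, -0.4, 0.4, 0], [-0.1, -0.6, 0.55, 0], [-0.15, -0.8, 0.55, 0], [-0.2, -1, 0.55, 0]]

```text
time: 11.7
eef_pos: [0.4913, -0.0217, 0.2006]
tcp_rot: [0.271, 0.652, -0.271, 0.654]
contact_force: [0.4, -0.5, -0.9]
opening: 0.998
```

>>> servo_tool:
  deltas:
    - [[0, -0.2, 0, 0], [-0.05, -0.4, 0, 0], [-0.1, -0.6, 0, 0], [-0.15, -0.8, 0, 0], [-0.2, -1, 0, 0]]

```text
time: 12.2
eef_pos: [0.4709, -0.1217, 0.1996]
tcp_rot: [0.271, 0.653, -0.271, 0.653]
contact_force: [0.1, -0.1, -0.6]
opening: 1.001
```

>>> servo_tool:
  deltas:
    - [[0, -0.2, 0, 0], [-0.05, -0.4, 0, 0], [-0.1, -0.6, 0, 0], [-0.15, -0.8, 0, 0], [-0.2, -1, 0, 0]]

```text
time: 12.7
eef_pos: [0.4509, -0.2217, 0.1997]
tcp_rot: [0.271, 0.653, -0.271, 0.653]
contact_force: [-0.2, 0.3, -0.1]
opening: 0.999
```

>>> servo_tool:
  deltas:
    - [[-0.1, -0.2, 0, 0], [-0.2, -0.4, 0, 0], [-0.33, -0.7, 0, 0], [-0.33, -0.7, 0, 0], [-0.33, -0.7, 0, 0]]

```text
time: 13.2
eef_pos: [0.4179, -0.2912, 0.1994]
tcp_rot: [0.272, 0.653, -0.272, 0.653]
contact_force: [-0.6, 0.2, 0.5]
opening: 0.999
```

```bash
python3 -c "
from h import *
read_camera('wrist');st()
x=find('jar','green',0,(.418,-.2915),name='w3.png')
find('lid','green',0,(.592,-.294))
go(*x,.04)"
```

```text
t 13.25 tcp [ 0.4181 -0.2906  0.1992] yaw -45.1 tilt -1.0 op 0.998 F [ 0.  -0.2 -0.1]
jar green wrist xy [ 0.4185 -0.292 ] iou 0.95 c [260. 185.]
lid green wrist xy [ 0.5925 -0.2948] iou 0.95 c [371.  71.]
move units [ 1.00e-03 -1.90e-02 -1.59e+00] spin 0.000
```

>>> servo_tool:
  deltas:
    - [[0, -0.02, -0.2, 0], [0, -0.02, -0.4, 0], [0, -0.02, -0.6, 0], [0, -0.02, -0.8, 0], [0, -0.02, -1, 0]]

```text
time: 13.85
eef_pos: [0.4186, -0.2919, 0.0982]
tcp_rot: [0.271, 0.653, -0.271, 0.653]
contact_force: [1.0, -0.8, -1.1]
opening: 1.001
```

>>> servo_tool:
  deltas:
    - [[0, 0, -0.2, 0], [0, 0, -0.4, 0], [0, 0, -0.55, 0], [0, 0, -0.59, 0], [0, 0, -0.59, 0]]

```text
time: 14.35
eef_pos: [0.4181, -0.292, 0.0394]
tcp_rot: [0.271, 0.654, -0.271, 0.653]
contact_force: [-0.1, -0.5, -0.9]
opening: 1.003
```

>>> servo_tool:
  deltas:
    - [[0, 0, 0, 0], [0, 0, 0, 0], [0, 0, 0, 0], [0, 0, 0, 0], [0, 0, 0, 0]]
  claw: -1
  force: 40

```text
time: 14.85
eef_pos: [0.419, -0.2937, 0.0414]
tcp_rot: [0.271, 0.652, -0.271, 0.654]
contact_force: [0.0, 1.0, 6.3]
opening: 0.687
```

>>> servo_tool:
  deltas:
    - [[0, 0, 0, 0], [0, 0, 0.2, 0], [0, 0, 0.4, 0], [0, 0, 0.7, 0], [0, 0, 1, 0]]

```text
time: 15.35
eef_pos: [0.4173, -0.2921, 0.1397]
tcp_rot: [0.271, 0.654, -0.271, 0.652]
contact_force: [0.0, 0.1, -1.9]
opening: 0.685
```

>>> servo_tool:
  deltas:
    - [[0, 0, 0.2, 0], [0, 0.2, 0.2, 0], [0.1, 0.45, 0.2, 0], [0.25, 0.7, 0.2, 0], [0.4, 1, 0.2, 0]]

```text
time: 15.85
eef_pos: [0.4571, -0.1906, 0.1578]
tcp_rot: [0.272, 0.654, -0.271, 0.652]
contact_force: [1.1, -0.5, -1.5]
opening: 0.684
```

>>> servo_tool:
  deltas:
    - [[0.1, 0.2, 0, 0], [0.2, 0.4, 0, 0], [0.3, 0.6, 0, 0], [0.4, 0.8, 0, 0], [0.5, 1, 0, 0]]

```text
time: 16.35
eef_pos: [0.5067, -0.0904, 0.1575]
tcp_rot: [0.271, 0.655, -0.271, 0.652]
contact_force: [-0.6, 0.1, -1.5]
opening: 0.683
```

>>> servo_tool:
  deltas:
    - [[0.03, 0.12, 0, 0], [0.03, 0.12, -0.2, 0], [0.03, 0.12, -0.4, 0], [0.03, 0.12, -0.6, 0], [0.03, 0.12, -0.8, 0]]

```text
time: 16.85
eef_pos: [0.5096, -0.08, 0.0779]
tcp_rot: [0.271, 0.654, -0.271, 0.652]
contact_force: [0.0, 0.9, -2.0]
opening: 0.687
```

```bash
python3 -c "
from h import *
st();go(.511,-.08,.0445)"
```

```text
t 16.85 tcp [ 0.5096 -0.08    0.0779] yaw -45.1 tilt -1.0 op 0.687 F [ 0.   0.9 -2. ]
move units [ 0.014  0.    -0.334] spin 0.001
```

>>> servo_tool:
  deltas:
    - [[0, 0, -0.15, 0], [0, 0, -0.28, 0], [0, 0, -0.33, 0], [0, 0, -0.335, 0], [0, 0, -0.335, 0]]

```text
time: 17.35
eef_pos: [0.5113, -0.0809, 0.0465]
tcp_rot: [0.271, 0.653, -0.271, 0.653]
contact_force: [-0.4, 0.5, -1.9]
opening: 0.683
```

>>> servo_tool:
  deltas:
    - [[0, 0, 0, 0], [0, 0, 0, 0], [0, 0, 0, 0], [0, 0, 0, 0], [0, 0, 0, 0]]
  claw: 1

```text
time: 17.85
eef_pos: [0.5112, -0.0809, 0.0465]
tcp_rot: [0.271, 0.653, -0.271, 0.653]
contact_force: [-1.2, -0.9, 0.3]
opening: 1.001
```

>>> servo_tool:
  deltas:
    - [[0, 0, 0.15, 0], [0, 0, 0.35, 0], [0, 0, 0.55, 0], [0, 0, 0.8, 0], [0, 0, 1, 0]]

```text
time: 18.35
eef_pos: [0.5113, -0.0809, 0.1477]
tcp_rot: [0.271, 0.653, -0.271, 0.653]
contact_force: [0.1, 0.5, 0.3]
opening: 1.003
```

>>> servo_tool:
  deltas:
    - [[0, 0, 0.2, 0], [0, 0, 0.4, 0], [0, 0, 0.55, 0], [0, 0, 0.55, 0], [0, 0, 0.55, 0]]

```text
time: 18.85
eef_pos: [0.5109, -0.0808, 0.201]
tcp_rot: [0.271, 0.653, -0.271, 0.653]
contact_force: [0.5, -0.1, -0.3]
opening: 1.001
```

```bash
python3 -c "
from h import *
read_camera('wrist');st()
find('jar','green',.004,(.511,-.08),name='w4.png')
find('jar','yellow',.004,(.511,.08))
find('nozzle','green',0,(.68,-.11));find('nozzle','yellow',0,(.68,.10))"
```

```text
t 18.90 tcp [ 0.5105 -0.0807  0.2002] yaw -45.1 tilt -1.0 op 0.997 F [-0.1 -0.6 -0.4]
jar green wrist xy [ 0.5117 -0.0806] iou 0.95 c [259. 184.]
jar yellow wrist xy [0.5112 0.0799] iou 0.95 c [143.  71.]
nozzle green wrist xy [ 0.6874 -0.1207] iou 0.70 c [399.  92.]
nozzle yellow wrist xy [0.68 0.1 ] iou 0.00 c [143.  71.]
```

>>> servo_tool:
  deltas:
    - [[0.06, -0.2, 0, 0], [0.12, -0.4, 0, 0], [0.2, -0.6, 0, 0], [0.3, -0.8, 0, 0], [0.4, -1, 0, 0]]

```text
time: 19.6
eef_pos: [0.5514, -0.1821, 0.2008]
tcp_rot: [0.271, 0.653, -0.271, 0.653]
contact_force: [0.1, 0.4, 0.2]
opening: 1.002
```

>>> servo_tool:
  deltas:
    - [[0.06, -0.2, 0, 0], [0.12, -0.4, 0, 0], [0.2, -0.7, 0, 0], [0.42, -1, 0, 0], [0.42, -1, 0, 0]]

```text
time: 20.1
eef_pos: [0.5941, -0.285, 0.2003]
tcp_rot: [0.272, 0.652, -0.272, 0.653]
contact_force: [-0.2, -0.2, -0.8]
opening: 0.997
```

>>> servo_tool:
  deltas:
    - [[0, -0.14, 0, 0], [0, -0.14, -0.2, 0], [0, -0.14, -0.4, 0], [0, -0.14, -0.4, 0], [0, -0.14, -0.4, 0]]

```text
time: 20.6
eef_pos: [0.5926, -0.2947, 0.1612]
tcp_rot: [0.271, 0.653, -0.271, 0.653]
contact_force: [0.2, 0.3, 0.4]
opening: 0.997
```

```bash
python3 -c "
from h import *
read_camera('wrist');st()
x=find('lid','green',0,(.5925,-.295),name='w5.png')
go(*x,.017)"
```

```text
t 20.65 tcp [ 0.5933 -0.2951  0.1623] yaw -45.1 tilt -1.0 op 0.998 F [-0.2  0.   1.5]
lid green wrist xy [ 0.5921 -0.2947] iou 0.96 c [257. 184.]
move units [-0.015  0.005 -1.459] spin 0.001
```

View pics/w5.png

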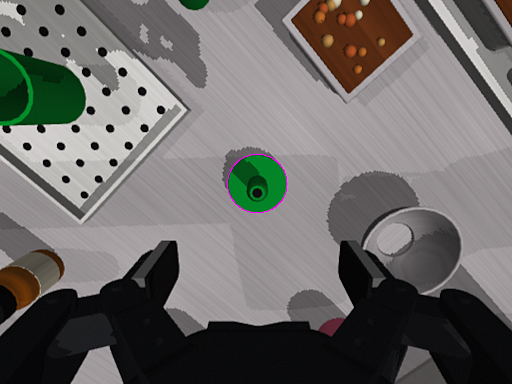

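Close crop: green lid centred at (257,184), outline matches, spice jar and dessert clear.

>>> servo_tool:
  deltas:
    - [[-0.01, 0, -0.25, 0], [-0.01, 0, -0.5, 0], [-0.01, 0, -0.7, 0], [-0.01, 0, -0.85, 0], [-0.01, 0, -1, 0]]

```text
time: 21.2
eef_pos: [0.5928, -0.2953, 0.0618]
tcp_rot: [0.271, 0.652, -0.271, 0.654]
contact_force: [-0.2, -0.2, 0.5]
opening: 0.999
```

>>> servo_tool:
  deltas:
    - [[0, 0, -0.2, 0], [0, 0, -0.35, 0], [0, 0, -0.44, 0], [0, 0, -0.44, 0], [0, 0, -0.44, 0]]

```text
time: 21.7
eef_pos: [0.5925, -0.2951, 0.0178]
tcp_rot: [0.271, 0.653, -0.271, 0.653]
contact_force: [0.5, -0.4, 0.2]
opening: 0.995
```

>>> servo_tool:
  deltas:
    - [[0, 0, 0, 0], [0, 0, 0, 0], [0, 0, 0, 0], [0, 0, 0, 0], [0, 0, 0, 0]]
  claw: -1
  force: 30

```text
time: 22.2
eef_pos: [0.5923, -0.295, 0.0178]
tcp_rot: [0.271, 0.653, -0.271, 0.653]
contact_force: [-0.1, -0.2, -1.4]
opening: 0.241
```

>>> servo_tool:
  deltas:
    - [[0, 0, 0, 0], [0, 0, 0, 0], [0, 0, 0, 0], [0, 0, 0, 0], [0, 0, 0, 0]]

```text
time: 22.7
eef_pos: [0.5923, -0.295, 0.0177]
tcp_rot: [0.271, 0.653, -0.271, 0.653]
contact_force: [-1.0, -0.8, 3.2]
opening: 0.242
```

>>> servo_tool:
  deltas:
    - [[0, 0, 0.1, 0], [0, 0, 0.3, 0], [0, 0, 0.5, 0], [0, 0, 0.75, 0], [0, 0, 1, 0]]

```text
time: 23.2
eef_pos: [0.5915, -0.2944, 0.1176]
tcp_rot: [0.271, 0.654, -0.271, 0.652]
contact_force: [-0.8, -0.4, -1.2]
opening: 0.246
```

```bash
python3 -c "
from h import *
im=read_camera('wrist');s=st();cv2.imwrite('pics/w6.png',im)
find('lid','green',s['eef_pos'][2]-.018,s['eef_pos'][:2])
go(.5117,-.0806,.2)"
```

```text
t 23.25 tcp [ 0.5941 -0.2961  0.1233] yaw -45.1 tilt -1.0 op 0.241 F [ 1.9 -0.5  2. ]
lid green wrist xy [ 0.597  -0.2936] iou 0.66 c [259. 231.]
move units [-0.826  2.157  0.781] spin 0.001
```

View pics/w6.png

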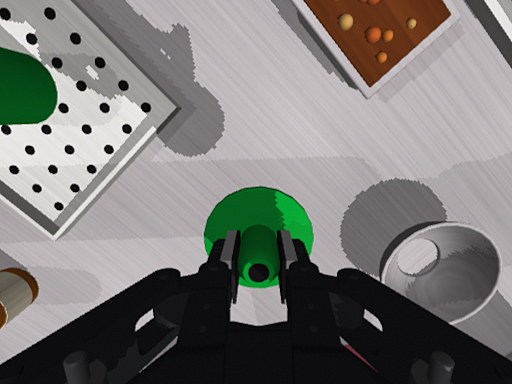

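Lid is held upright by its spout (259,235), plate level.

>>> servo_tool:
  deltas:
    - [[0, 0, 0.2, 0], [0, 0.2, 0.4, 0], [-0.05, 0.4, 0.6, 0], [-0.2, 0.7, 0.7, 0], [-0.35, 1, 0.7, 0]]

```text
time: 23.8
eef_pos: [0.5571, -0.1943, 0.1878]
tcp_rot: [0.271, 0.652, -0.271, 0.654]
contact_force: [-0.1, 0.2, -0.8]
opening: 0.241
```

>>> servo_tool:
  deltas:
    - [[-0.1, 0.2, 0, 0], [-0.2, 0.4, 0, 0], [-0.3, 0.7, 0, 0], [-0.45, 1, 0, 0], [-0.45, 1, 0, 0]]

```text
time: 24.3
eef_pos: [0.5095, -0.0916, 0.1849]
tcp_rot: [0.27, 0.655, -0.27, 0.652]
contact_force: [-0.9, -0.8, -1.9]
opening: 0.243
```

>>> servo_tool:
  deltas:
    - [[-0.01, 0.14, 0, 0], [-0.01, 0.14, -0.2, 0], [-0.01, 0.14, -0.4, 0], [-0.01, 0.14, -0.7, 0], [-0.01, 0.14, -0.7, 0]]

```text
time: 24.8
eef_pos: [0.508, -0.0799, 0.1125]
tcp_rot: [0.271, 0.656, -0.271, 0.649]
contact_force: [-1.0, -0.5, -1.6]
opening: 0.24
```

```bash
python3 -c "
from h import *
im=read_camera('wrist');st();
go(.5117,-.0809,.084)"
```

```text
t 24.85 tcp [ 0.5095 -0.0804  0.1148] yaw -45.1 tilt -1.0 op 0.238 F [ 0.7 -0.9  0.4]
move units [ 0.022 -0.005 -0.308] spin 0.001
```

>>> servo_tool:
  deltas:
    - [[0.02, -0.005, 0, 0], [0.02, -0.005, 0, 0], [0.02, -0.005, -0.05, 0], [0.02, -0.005, -0.1, 0], [0.02, -0.005, -0.15, 0]]

```text
time: 25.35
eef_pos: [0.5132, -0.0814, 0.1023]
tcp_rot: [0.271, 0.653, -0.271, 0.653]
contact_force: [0.4, 0.5, -1.2]
opening: 0.241
```

>>> servo_tool:
  deltas:
    - [[0, 0, -0.04, 0], [0, 0, -0.08, 0], [0, 0, -0.12, 0], [0, 0, -0.155, 0], [0, 0, -0.155, 0]]

```text
time: 25.85
eef_pos: [0.5144, -0.082, 0.0875]
tcp_rot: [0.271, 0.652, -0.271, 0.654]
contact_force: [2.1, -1.5, 1.2]
opening: 0.244
```

```bash
python3 -c "
from h import *
im=read_camera('wrist');st();
go(.5117,-.0809,.084)"
```

```text
t 25.90 tcp [ 0.5143 -0.0819  0.0876] yaw -45.1 tilt -1.0 op 0.245 F [ 2.6 -0.4  2.3]
move units [-0.026  0.01  -0.036] spin 0.001
```

>>> servo_tool:
  deltas:
    - [[-0.02, 0.01, 0, 0], [-0.02, 0.01, -0.02, 0], [-0.02, 0.01, -0.04, 0], [-0.02, 0.01, -0.045, 0], [-0.02, 0.01, -0.045, 0]]

```text
time: 26.4
eef_pos: [0.5137, -0.0815, 0.0846]
tcp_rot: [0.271, 0.65, -0.271, 0.656]
contact_force: [5.7, -2.9, 6.2]
opening: 0.248
```

>>> servo_tool:
  deltas:
    - [[0, 0, 0, 0], [0, 0, 0, 0], [0, 0, 0, 0], [0, 0, 0, 0], [0, 0, 0, 0]]
  claw: -0.1

```text
time: 26.9
eef_pos: [0.5101, -0.0799, 0.0815]
tcp_rot: [0.271, 0.654, -0.271, 0.652]
contact_force: [0.0, -0.1, -0.3]
opening: 0.452
```

>>> servo_tool:
  deltas:
    - [[0, 0, 0.1, 0], [0, 0, 0.3, 0], [0, 0, 0.5, 0], [0, 0, 0.75, 0], [0, 0, 1, 0]]

```text
time: 27.4
eef_pos: [0.5106, -0.0801, 0.1835]
tcp_rot: [0.271, 0.654, -0.271, 0.653]
contact_force: [-0.0, -1.1, -0.3]
opening: 0.451
```

>>> servo_tool:
  deltas:
    - [[0, 0, 0.2, 0], [0, 0, 0.4, 0], [0, 0, 0.5, 0], [0, 0, 0.5, 0], [0, 0, 0.5, 0]]
  claw: 1

```text
time: 27.9
eef_pos: [0.5106, -0.0802, 0.2317]
tcp_rot: [0.271, 0.654, -0.271, 0.653]
contact_force: [-0.6, 0.2, 0.1]
opening: 1.005
```

```bash
python3 -c "
from h import *
read_camera('wrist');st()
HUE['green']=(45,85)
im=read_camera('wrist');cv2.imwrite('pics/w7.png',im)
PARTS['full']=[[(.03,0),(.03,.07)],[(.033,.07),(.033,.075)],[(.011,.075),(.011,.102),(.007,.109)]]
x=find('full','green',.004,(.511,-.08),name='w7.png')
go(.687,-.121,.17)"
```

```text
t 27.95 tcp [ 0.5104 -0.0801  0.231 ] yaw -45.1 tilt -1.0 op 0.998 F [-1.1 -0.2  0.2]
full green wrist xy [ 0.4901 -0.0613] iou 0.55 c [235. 182.]
move units [ 1.767 -0.409 -0.608] spin 0.001
```

View pics/w7.png

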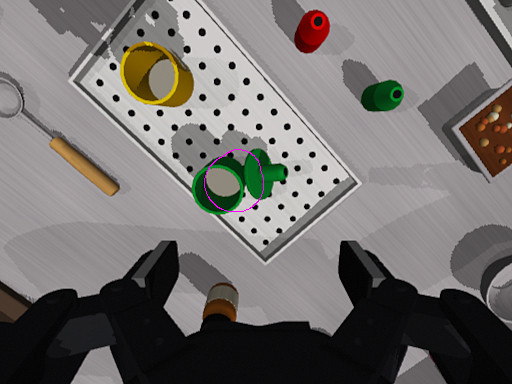

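The jar was knocked aside: it now stands at (217,186), and the green lid lies tipped beside it at (263,175) on the tray. I should have re-checked the jar before lowering. Looking closer to mend it.

```bash
python3 -c "
from h import *
o=[]
for c in('scene','side'):
    im=read_camera(c);K,R,t=cam(c,None);p=K@(R@np.array([.5,-.09,.04])+t);u,v=(p[:2]/p[2]).astype(int)
    o.append(cv2.resize(im[v-32:v+32,u-42:u+42],(504,384),interpolation=cv2.INTER_CUBIC)[:,:380])
im=cv2.imread('pics/w7.png');im=read_camera('wrist');o.append(cv2.resize(im[140:230,175:310],(576,384),interpolation=cv2.INTER_CUBIC))
b=np.zeros((384,0,3),np.uint8)
h=np.hstack(o);cv2.imwrite('pics/c1.png',cv2.resize(h,None,fx=800/h.shape[1],fy=800/h.shape[1]))
for c in('scene','side'):
  print([(round(d['p'],2),np.round(d['at'],3).tolist()) for q in('jar_green','lid_green') for d in recognise(c,q)[:3]])"
```

```text
[(0.88, [0.488, -0.042, 0.056]), (0.74, [0.683, 0.436, 0.048]), (0.71, [0.522, -0.074, 0.044]), (0.64, [0.644, -0.472, 0.032]), (0.45, [0.35, -0.177, 0.053])]
[(0.84, [0.467, -0.034, 0.046]), (0.61, [0.522, -0.076, 0.049])]
```

View pics/c1.png

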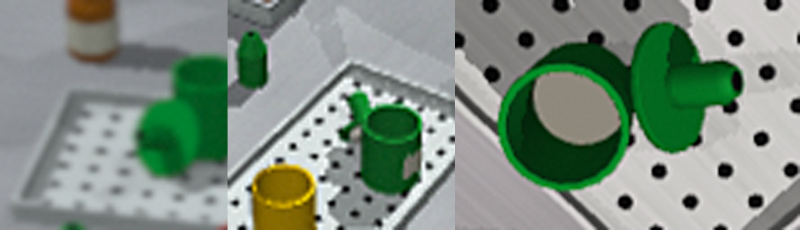

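The jar stands upright at left; the lid leans against it plate-edge down, spout pointing away and slightly up. Drawing the jar off should let the lid fall back onto its plug. I'll turn the jaws across that direction.

```bash
cat >> h.py <<'E'
def findcut(kind,col,z,guess,box,c='wrist'):
    s=get_state();im=read_camera(c);C=cam(c,s);u0,v0,u1,v1=[4*b for b in box]
    m=cv2.resize(mask(im,col)[box[1]:box[3],box[0]:box[2]],None,fx=4,fy=4,interpolation=cv2.INTER_NEAREST)
    cv2.drawContours(m,cv2.findContours(m,cv2.RETR_EXTERNAL,cv2.CHAIN_APPROX_NONE)[0],-1,255,-1)
    co,_=cen(m);f=lambda q:render(kind,np.array([*q,z]),C)[v0:v1,u0:u1]
    r=least_squares(lambda q:cen(f(q))[0]-co,guess,diff_step=.004,x_scale=.01);a=f(r.x)
    print(kind,col,'cut xy',np.round(r.x,4),'iou %.2f'%(((a>0)&(m>0)).sum()/((a>0)|(m>0)).sum()))
    return r.x
E
python3 -c "
from h import *
read_camera('wrist')
x=findcut('jar','green',.004,(.475,-.045),(160,120,241,240))
go(*x,.1,45)"
```

```text
jar green cut xy [ 0.4704 -0.0532] iou 0.96
move units [-0.407  0.271 -1.323] spin 1.001
```

>>> servo_tool:
  deltas:
    - [[-0.1, 0.06, 0, 0.09], [-0.2, 0.12, 0, 0.18], [-0.3, 0.2, 0, 0.27], [-0.405, 0.27, 0, 0.36], [-0.405, 0.27, 0, 0.45]]

```text
time: 29.0
eef_pos: [0.4697, -0.0526, 0.2323]
tcp_rot: [0.026, 0.707, -0.026, 0.707]
contact_force: [-0.0, 0.3, -0.1]
opening: 1.0
```

>>> servo_tool:
  deltas:
    - [[0, 0, -0.1, 0.09], [0, 0, -0.2, 0.18], [0, 0, -0.3, 0.27], [0, 0, -0.3, 0.36], [0, 0, -0.3, 0.45]]

```text
time: 29.5
eef_pos: [0.4703, -0.0533, 0.2019]
tcp_rot: [-0.22, 0.672, 0.22, 0.672]
contact_force: [-0.8, -0.2, 0.1]
opening: 0.999
```

>>> servo_tool:
  deltas:
    - [[0, 0, 0, 0.09], [0, 0, 0, 0.1], [0, 0, 0, 0.1], [0, 0, 0, 0.1], [0, 0, 0, 0.1]]

```text
time: 30.0
eef_pos: [0.4706, -0.0534, 0.2024]
tcp_rot: [-0.27, 0.654, 0.27, 0.654]
contact_force: [-0.6, 0.4, 0.5]
opening: 1.001
```

```bash
python3 -c "
from h import *
im=read_camera('wrist');cv2.imwrite('pics/w8.png',im);st()
go(.4704,-.0532,.045,45)"
```

```text
t 30.05 tcp [ 0.4706 -0.0534  0.2024] yaw 44.9 tilt -1.0 op 1.004 F [-0.3  1.  -1.1]
move units [-0.002  0.002 -1.574] spin 0.002
```

View pics/w8.png

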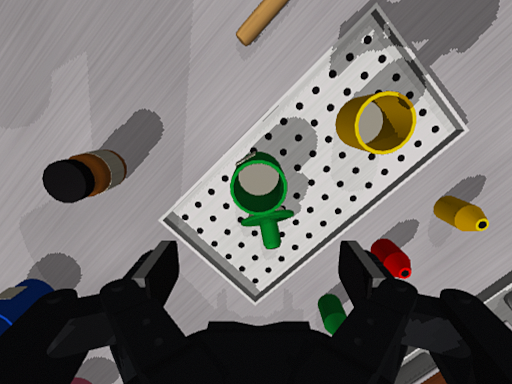

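The lid's plate spans columns 242–293 directly below the jar (258,180); the fingers will pass at either side, clear of it.

>>> servo_tool:
  deltas:
    - [[0, 0, -0.2, 0], [0, 0, -0.4, 0], [0, 0, -0.6, 0], [0, 0, -0.8, 0], [0, 0, -1, 0]]

```text
time: 30.55
eef_pos: [0.4707, -0.0534, 0.1017]
tcp_rot: [-0.27, 0.653, 0.27, 0.654]
contact_force: [0.2, 0.7, 0.3]
opening: 0.999
```

>>> servo_tool:
  deltas:
    - [[0, 0, -0.15, 0], [0, 0, -0.3, 0], [0, 0, -0.45, 0], [0, 0, -0.55, 0], [0, 0, -0.57, 0]]

```text
time: 31.05
eef_pos: [0.4697, -0.0531, 0.0441]
tcp_rot: [-0.269, 0.654, 0.271, 0.653]
contact_force: [-0.6, 0.2, 0.2]
opening: 0.999
```

>>> servo_tool:
  deltas:
    - [[0, 0, 0, 0], [0, 0, 0, 0], [0, 0, 0, 0], [0, 0, 0, 0], [0, 0, 0, 0]]
  claw: -1
  force: 40

```text
time: 31.55
eef_pos: [0.4714, -0.0537, 0.0464]
tcp_rot: [-0.271, 0.653, 0.27, 0.654]
contact_force: [-1.5, -0.9, 5.5]
opening: 0.697
```

>>> servo_tool:
  deltas:
    - [[0, 0, 0.05, 0], [-0.02, 0.03, 0.07, 0], [-0.04, 0.08, 0.08, 0], [-0.06, 0.12, 0.1, 0], [-0.08, 0.16, 0.12, 0]]

```text
time: 32.05
eef_pos: [0.4619, -0.0367, 0.057]
tcp_rot: [-0.27, 0.654, 0.27, 0.653]
contact_force: [-0.6, 0.6, -1.4]
opening: 0.696
```

>>> servo_tool:
  deltas:
    - [[-0.02, 0.04, 0.05, 0], [-0.04, 0.08, 0.15, 0], [-0.08, 0.12, 0.3, 0], [-0.08, 0.15, 0.6, 0], [-0.08, 0.15, 1, 0]]

```text
time: 32.55
eef_pos: [0.453, -0.0215, 0.1573]
tcp_rot: [-0.269, 0.654, 0.271, 0.652]
contact_force: [-0.5, 0.6, -2.7]
opening: 0.691
```

```bash
python3 -c "
from h import *
im=read_camera('wrist');st();o=[im]
im=read_camera('side');K,R,t=cam('side',None);p=K@(R@np.array([.5,-.06,.04])+t);u,v=(p[:2]/p[2]).astype(int)
o.append(cv2.resize(im[v-48:v+48,u-40:u+40],(320,384),interpolation=cv2.INTER_CUBIC))
h=np.hstack(o);cv2.imwrite('pics/c2.png',cv2.resize(h,None,fx=.95,fy=.95))"
```

```text
t 32.60 tcp [ 0.4582 -0.0228  0.1661] yaw 45.0 tilt -0.9999 op 0.693 F [4.1 0.3 3.2]
```

View pics/c2.png

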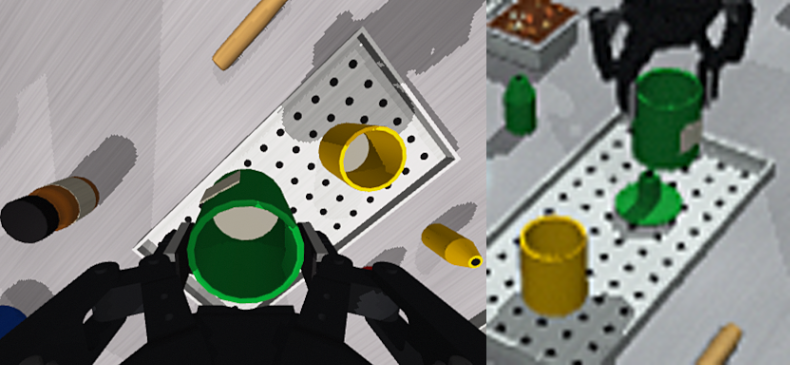

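The lid has fallen upright on the tray (side crop at (650,200)); jar is held.

```bash
python3 -c "
from h import *
find('lid','green',.004,(.505,-.07),c='side')
find('jar','yellow',.004,(.511,.08),c='side')
st()
go(.545,.0,.16,45)"
```

```text
lid green side xy [ 0.5303 -0.15  ] iou 0.25 c [276. 186.]
jar yellow side xy [0.5105 0.0788] iou 0.93 c [248. 218.]
t 32.75 tcp [ 0.4554 -0.0224  0.1591] yaw 44.9 tilt -1.0 op 0.691 F [-0.1  0.7 -2.4]
move units [0.896 0.224 0.009] spin 0.001
```

>>> servo_tool:
  deltas:
    - [[0.2, 0.05, 0.1, 0], [0.4, 0.1, 0.2, 0], [0.6, 0.15, 0.2, 0], [0.8, 0.2, 0.2, 0], [0.95, 0.22, 0.2, 0]]

```text
time: 33.25
eef_pos: [0.5493, 0.0003, 0.1752]
tcp_rot: [-0.269, 0.655, 0.271, 0.652]
contact_force: [-0.3, -0.2, -2.0]
opening: 0.692
```

```bash
python3 -c "
from h import *
find('lid','green',.004,(.505,-.07),c='side')
find('lid','green',.004,(.505,-.07),c='scene')
st()
go(.55,.0,.16,45)"
```

```text
lid green side xy [ 0.6713 -0.1675] iou 0.31 c [248. 172.]
lid green scene xy [ 0.2916 -0.0318] iou 0.35 c [265. 167.]
t 33.35 tcp [ 0.5497 -0.      0.1753] yaw 44.9 tilt -1.0 op 0.690 F [-0.1  0.2 -2. ]
move units [ 0.003  0.    -0.153] spin 0.001
```

```bash
python3 -c "
from h import *
for c in('side','scene'):
    im=read_camera(c);K,R,t=cam(c,None);m=mask(im,'green');n,L,s,ce=cv2.connectedComponentsWithStats(m)
    for i in range(1,n):
        if s[i,4]>25:
            d=R.T@np.linalg.inv(K)@[*ce[i],1];o=-R.T@t;print(c,s[i],np.round((o+d*(.02-o[2])/d[2])[:2],3))"
```

```text
side [235 159  24  26 459] [ 0.67  -0.165]
side [264 193  18  14 173] [ 0.493 -0.062]
scene [256 149  21  33 512] [ 0.291 -0.032]
scene [236 191  21  17 226] [ 0.504 -0.06 ]
scene [209 223  12  22 216] [ 0.678 -0.117]
```

>>> servo_tool:
  deltas:
    - [[0, -0.2, 0, 0], [0, -0.4, 0, 0], [0, -0.6, 0, 0], [0, -0.8, 0, 0], [0, -1, 0, 0]]

```text
time: 33.95
eef_pos: [0.5481, -0.1009, 0.1765]
tcp_rot: [-0.27, 0.654, 0.27, 0.653]
contact_force: [0.9, -0.8, -1.6]
opening: 0.691
```

>>> servo_tool:
  deltas:
    - [[0, -0.15, 0, 0], [0, -0.3, 0, 0], [0, -0.3, -0.2, 0], [0, -0.3, -0.5, 0], [0, -0.3, -0.8, 0]]

```text
time: 34.45
eef_pos: [0.5497, -0.1308, 0.0969]
tcp_rot: [-0.27, 0.653, 0.27, 0.654]
contact_force: [0.5, 0.6, -2.7]
opening: 0.696
```

>>> servo_tool:
  deltas:
    - [[0, 0, -0.1, 0], [0, 0, -0.25, 0], [0, 0, -0.4, 0], [0, 0, -0.47, 0], [0, 0, -0.48, 0]]

```text
time: 34.95
eef_pos: [0.5492, -0.1302, 0.0485]
tcp_rot: [-0.27, 0.654, 0.271, 0.653]
contact_force: [-0.4, 0.1, -1.3]
opening: 0.695
```

>>> servo_tool:
  deltas:
    - [[0, 0, 0, 0], [0, 0, -0.01, 0], [0, 0, -0.01, 0], [0, 0, -0.01, 0], [0, 0, -0.01, 0]]
  claw: 1

```text
time: 35.45
eef_pos: [0.5499, -0.1305, 0.0488]
tcp_rot: [-0.27, 0.653, 0.27, 0.654]
contact_force: [-0.3, 0.5, -0.3]
opening: 1.0
```

>>> servo_tool:
  deltas:
    - [[0, 0, 0.15, 0], [0, 0, 0.35, 0], [0, 0, 0.55, 0], [0, 0, 0.8, 0], [0, 0, 1, 0]]

```text
time: 35.95
eef_pos: [0.5502, -0.1306, 0.1512]
tcp_rot: [-0.271, 0.653, 0.269, 0.654]
contact_force: [-0.1, -0.5, 0.3]
opening: 1.002
```

>>> servo_tool:
  deltas:
    - [[-0.1, 0.15, 0.2, -0.09], [-0.2, 0.3, 0.4, -0.18], [-0.3, 0.45, 0.4, -0.27], [-0.4, 0.6, 0.4, -0.36], [-0.5, 0.68, 0.4, -0.45]]

```text
time: 36.45
eef_pos: [0.4994, -0.0615, 0.1899]
tcp_rot: [-0.026, 0.706, 0.025, 0.707]
contact_force: [0.1, 0.4, 0.3]
opening: 1.004
```

>>> servo_tool:
  deltas:
    - [[0, 0, 0, -0.09], [0, 0, 0, -0.18], [0, 0, 0, -0.27], [0, 0, 0, -0.36], [0, 0, 0, -0.45]]

```text
time: 36.95
eef_pos: [0.4997, -0.0624, 0.1897]
tcp_rot: [0.221, 0.671, -0.221, 0.672]
contact_force: [-0.7, -0.0, -0.6]
opening: 1.003
```

>>> servo_tool:
  deltas:
    - [[0, 0, 0, -0.08], [0, 0, 0, -0.1], [0, 0, 0, -0.1], [0, 0, 0, -0.1], [0, 0, 0, -0.1]]

```text
time: 37.45
eef_pos: [0.4997, -0.0624, 0.1888]
tcp_rot: [0.271, 0.653, -0.271, 0.653]
contact_force: [-0.5, -0.2, -0.7]
opening: 0.999
```

```bash
python3 -c "
from h import *
im=read_camera('wrist');st()
find('jar','green',.004,(.55,-.13))
find('jar','yellow',.004,(.511,.08))
x=find('lid','green',.004,(.5,-.061),name='w9.png')
go(*x,.022)"
```

```text
t 37.50 tcp [ 0.4996 -0.0624  0.1887] yaw -45.1 tilt -1.0 op 1.002 F [-0.7 -0.3  0.2]
jar green wrist xy [ 0.5497 -0.1314] iou 0.91 c [337. 199.]
jar yellow wrist xy [0.5115 0.0797] iou 0.96 c [160.  74.]
lid green wrist xy [ 0.4965 -0.0647] iou 0.95 c [258. 182.]
move units [-0.03  -0.023 -1.664] spin 0.001
```

View pics/w9.png

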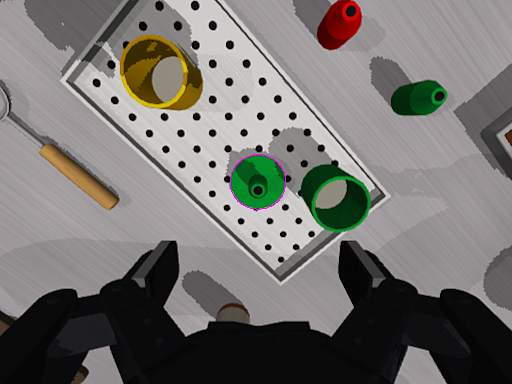

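Lid upright at (258,182), jar at (336,198), close to the right finger's path, so I'll go down with the jaws half open.

>>> servo_tool:
  deltas:
    - [[-0.03, -0.023, -0.1, 0], [-0.03, -0.023, -0.3, 0], [-0.03, -0.023, -0.5, 0], [-0.03, -0.023, -0.7, 0], [-0.03, -0.023, -0.8, 0]]
  claw: 0

```text
time: 38.15
eef_pos: [0.4948, -0.0643, 0.1056]
tcp_rot: [0.271, 0.655, -0.271, 0.652]
contact_force: [0.0, 0.9, -0.1]
opening: 0.498
```

```bash
python3 -c "
from h import *
read_camera('wrist');st()
findcut('lid','green',.004,(.4965,-.0647),(180,100,300,300))
go(.4965,-.0647,.022)"
```

```text
t 38.20 tcp [ 0.4943 -0.0641  0.1047] yaw -45.1 tilt -1.0 op 0.506 F [-0.8 -0.1 -0.7]
lid green cut xy [ 0.4965 -0.0647] iou 0.96
move units [ 0.015 -0.004 -0.841] spin 0.001
```

>>> servo_tool:
  deltas:
    - [[0.01, -0.005, -0.2, 0], [0.01, -0.005, -0.4, 0], [0.01, -0.005, -0.6, 0], [0.01, -0.005, -0.75, 0], [0.01, -0.005, -0.83, 0]]

```text
time: 38.75
eef_pos: [0.4976, -0.0652, 0.0249]
tcp_rot: [0.271, 0.653, -0.271, 0.653]
contact_force: [0.2, -0.1, 0.5]
opening: 0.499
```

>>> servo_tool:
  deltas:
    - [[0, 0, 0, 0], [0, 0, 0, 0], [0, 0, 0, 0], [0, 0, 0, 0], [0, 0, 0, 0]]
  claw: -1
  force: 30

```text
time: 39.25
eef_pos: [0.498, -0.0653, 0.0259]
tcp_rot: [0.271, 0.653, -0.271, 0.653]
contact_force: [0.6, 0.3, 1.0]
opening: 0.244
```

>>> servo_tool:
  deltas:
    - [[0, 0, 0, 0], [0, 0, 0.2, 0], [0, 0, 0.5, 0], [0, 0, 0.75, 0], [0, 0, 1, 0]]

```text
time: 39.75
eef_pos: [0.4974, -0.0651, 0.1263]
tcp_rot: [0.271, 0.653, -0.271, 0.653]
contact_force: [0.5, 0.1, -1.3]
opening: 0.242
```

>>> servo_tool:
  deltas:
    - [[0, 0, 0.2, 0], [0, 0, 0.5, 0], [0, 0, 0.7, 0], [0, 0, 0.7, 0], [0, 0, 0.7, 0]]

```text
time: 40.25
eef_pos: [0.4974, -0.0651, 0.1949]
tcp_rot: [0.271, 0.653, -0.271, 0.653]
contact_force: [0.2, 0.3, -1.0]
opening: 0.237
```

```bash
python3 -c "
from h import *
im=read_camera('wrist');st()
cv2.imwrite('pics/w10.png',im)
x=find('jar','green',.004,(.55,-.131))
m=mask(im,'green');n,L,s,ce=cv2.connectedComponentsWithStats(m);print(s[s[:,4]>100])
go(*x,.15)"
```

```text
t 40.30 tcp [ 0.4968 -0.0649  0.1939] yaw -45.1 tilt -1.0 op 0.242 F [ 0.1 -0.7 -0.4]
jar green wrist xy [ 0.549  -0.1303] iou 0.95 c [335. 194.]
[[     0      0    512    384 187182]
 [   389     77     54     35   1362]
 [   301    161     67     66   2184]
 [   205    186    107     99   5871]]
move units [ 0.525 -0.655 -0.434] spin 0.001
```

>>> servo_tool:
  deltas:
    - [[0.1, -0.13, 0, 0], [0.2, -0.26, 0, 0], [0.35, -0.4, 0, 0], [0.525, -0.655, 0, 0], [0.525, -0.655, 0, 0]]

```text
time: 40.85
eef_pos: [0.5522, -0.1344, 0.1948]
tcp_rot: [0.272, 0.652, -0.272, 0.653]
contact_force: [-0.6, 0.1, -1.1]
opening: 0.24
```

>>> servo_tool:
  deltas:
    - [[0, 0, -0.2, 0], [0, 0, -0.4, 0], [0, 0, -0.6, 0], [0, 0, -0.72, 0], [0, 0, -0.72, 0]]

```text
time: 41.35
eef_pos: [0.5487, -0.1304, 0.1206]
tcp_rot: [0.271, 0.655, -0.271, 0.651]
contact_force: [0.5, -0.2, -0.0]
opening: 0.24
```

>>> servo_tool:
  deltas:
    - [[0, 0, 0, 0], [0, 0, 0, 0], [0, 0, 0, 0], [0, 0, 0, 0], [0, 0, 0, 0]]

```text
time: 41.85
eef_pos: [0.5504, -0.1307, 0.1239]
tcp_rot: [0.271, 0.653, -0.271, 0.653]
contact_force: [-0.0, 0.5, -1.3]
opening: 0.242
```

```bash
python3 -c "
from h import *
im=read_camera('wrist');st();cv2.imwrite('pics/w11.png',im)
go(.5495,-.1303,.0875)"
```

```text
t 41.90 tcp [ 0.5502 -0.1307  0.1237] yaw -45.1 tilt -1.0 op 0.240 F [ 1.   0.7 -0.3]
move units [-0.007  0.004 -0.362] spin 0.001
```

>>> servo_tool:
  deltas:
    - [[-0.005, 0, -0.08, 0], [-0.005, 0, -0.16, 0], [-0.005, 0, -0.22, 0], [-0.005, 0, -0.28, 0], [-0.005, 0, -0.28, 0]]

```text
time: 42.4
eef_pos: [0.5487, -0.1303, 0.0937]
tcp_rot: [0.271, 0.654, -0.271, 0.652]
contact_force: [-1.0, -0.3, -0.4]
opening: 0.239
```

>>> servo_tool:
  deltas:
    - [[0, 0, -0.02, 0], [0, 0, -0.04, 0], [0, 0, -0.06, 0], [0, 0, -0.08, 0], [0, 0, -0.08, 0]]

```text
time: 42.9
eef_pos: [0.5499, -0.1307, 0.0879]
tcp_rot: [0.271, 0.653, -0.271, 0.653]
contact_force: [-1.0, 0.4, 1.8]
opening: 0.237
```

```bash
python3 -c "
from h import *
im=read_camera('side');st()
K,R,t=cam('side',None);p=K@(R@np.array([.55,-.13,.07])+t);u,v=(p[:2]/p[2]).astype(int)
a=cv2.resize(im[v-30:v+30,u-40:u+40],(400,300),interpolation=cv2.INTER_CUBIC)
im=read_camera('wrist');b=im[150:350,150:400];b=cv2.resize(b,(375,300))
cv2.imwrite('pics/c3.png',np.hstack([a,b]))"
```

```text
t 42.95 tcp [ 0.5499 -0.1307  0.0879] yaw -45.1 tilt -1.0 op 0.241 F [-0.8  0.7  2.8]
```

View pics/c3.png

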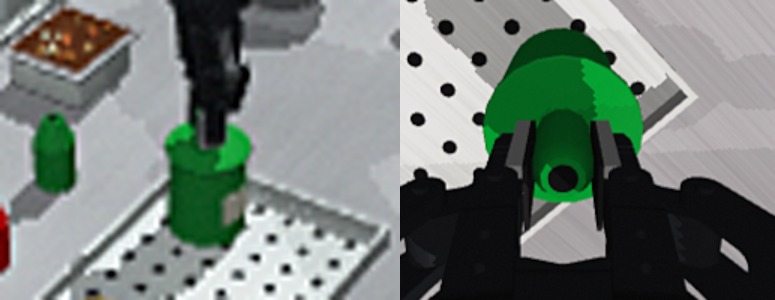

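The lid sits flush on the green jar (side crop at (208,150)); release.

>>> servo_tool:
  deltas:
    - [[0, 0, 0, 0], [0, 0, 0, 0], [0, 0, 0, 0], [0, 0, 0, 0], [0, 0, 0, 0]]
  claw: 0

```text
time: 43.5
eef_pos: [0.5496, -0.1307, 0.0872]
tcp_rot: [0.271, 0.653, -0.271, 0.653]
contact_force: [1.1, -0.2, 0.8]
opening: 0.502
```

>>> servo_tool:
  deltas:
    - [[0, 0, 0.1, 0], [0, 0, 0.3, 0], [0, 0, 0.5, 0], [0, 0, 0.75, 0], [0, 0, 1, 0]]

```text
time: 44.0
eef_pos: [0.5496, -0.1306, 0.1889]
tcp_rot: [0.271, 0.653, -0.271, 0.653]
contact_force: [0.2, 0.2, 0.5]
opening: 0.5
```

>>> servo_tool:
  deltas:
    - [[0, 0, 0.15, 0], [0, 0, 0.3, 0], [0, 0, 0.5, 0], [0, 0, 0.5, 0], [0, 0, 0.5, 0]]

```text
time: 44.5
eef_pos: [0.5495, -0.1306, 0.237]
tcp_rot: [0.271, 0.653, -0.271, 0.653]
contact_force: [-0.2, 0.3, -0.6]
opening: 0.5
```

```bash
echo "PARTS['full']=[[(.03,0),(.03,.07)],[(.033,.07),(.033,.075)],[(.011,.075),(.011,.102),(.007,.109)]]
PARTS['spout']=PARTS['lid'][1:]" >> h.py; python3 -c "
from h import *
read_camera('wrist');st()
find('full','green',.004,(.549,-.13))
x=find('nozzle','green',0,(.68,-.118),name='w12.png')
go(*x,.16)"
```

```text
t 44.55 tcp [ 0.549  -0.1304  0.2361] yaw -45.1 tilt -1.0 op 0.504 F [-0.3 -0.5 -0.9]
full green wrist xy [ 0.5496 -0.1311] iou 0.96 c [259. 180.]
nozzle green wrist xy [ 0.6841 -0.1188] iou 0.86 c [331.  89.]
move units [ 1.353  0.116 -0.755] spin 0.001
```

>>> servo_tool:
  deltas:
    - [[0.2, 0.02, 0, 0], [0.4, 0.04, 0, 0], [0.6, 0.06, 0, 0], [0.8, 0.08, 0, 0], [1, 0.1, 0, 0]]
  claw: 0.3

```text
time: 45.15
eef_pos: [0.6498, -0.1204, 0.2356]
tcp_rot: [0.271, 0.654, -0.271, 0.652]
contact_force: [0.4, -0.3, 0.1]
opening: 0.653
```

>>> servo_tool:
  deltas:
    - [[0.2, 0.02, -0.1, 0], [0.35, 0.02, -0.3, 0], [0.35, 0.02, -0.6, 0], [0.35, 0.02, -0.6, 0], [0.35, 0.02, -0.6, 0]]

```text
time: 45.65
eef_pos: [0.6836, -0.1184, 0.1755]
tcp_rot: [0.271, 0.654, -0.271, 0.652]
contact_force: [0.3, 0.5, 1.2]
opening: 0.651
```

```bash
python3 -c "
from h import *
read_camera('wrist');st()
x=find('nozzle','green',0,(.684,-.119),name='w13.png')
go(*x,.012)"
```

```text
t 45.70 tcp [ 0.6846 -0.1187  0.1776] yaw -45.1 tilt -1.0 op 0.651 F [-0.5  0.5  1.3]
nozzle green wrist xy [ 0.6824 -0.1184] iou 0.92 c [257. 185.]
move units [-0.027  0.005 -1.669] spin 0.001
```

View pics/w13.png

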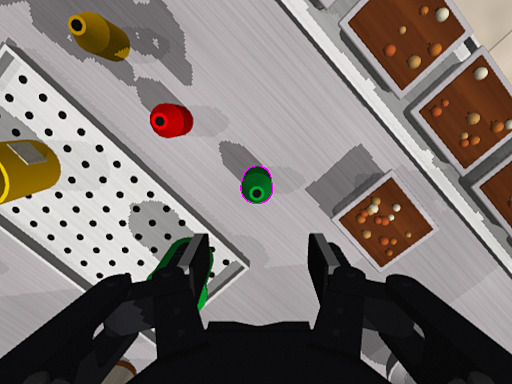

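Nozzle green at (257,185), outline fits; fingers clear of the dessert (385,220) and red nozzle (172,120).

>>> servo_tool:
  deltas:
    - [[-0.02, 0.005, -0.2, 0], [-0.02, 0.005, -0.4, 0], [-0.02, 0.005, -0.6, 0], [-0.02, 0.005, -0.8, 0], [-0.02, 0.005, -1, 0]]

```text
time: 46.25
eef_pos: [0.6838, -0.1187, 0.0793]
tcp_rot: [0.271, 0.652, -0.271, 0.655]
contact_force: [-0.1, 0.3, -0.4]
opening: 0.652
```

>>> servo_tool:
  deltas:
    - [[0, 0, -0.2, 0], [0, 0, -0.4, 0], [0, 0, -0.55, 0], [0, 0, -0.65, 0], [0, 0, -0.65, 0]]

```text
time: 46.75
eef_pos: [0.682, -0.118, 0.0114]
tcp_rot: [0.271, 0.654, -0.271, 0.652]
contact_force: [-1.4, 0.1, 0.7]
opening: 0.651
```

>>> servo_tool:
  deltas:
    - [[0, 0, 0, 0], [0, 0, 0, 0], [0, 0, 0, 0], [0, 0, 0, 0], [0, 0, 0, 0]]
  claw: -1
  force: 30

```text
time: 47.25
eef_pos: [0.6837, -0.1185, 0.0139]
tcp_rot: [0.271, 0.652, -0.271, 0.654]
contact_force: [0.6, -0.2, 4.6]
opening: 0.389
```

```bash
python3 -c "
from h import *
read_camera('wrist');st()"
```

```text
t 47.30 tcp [ 0.6837 -0.1185  0.0139] yaw -45.1 tilt -1.0 op 0.393 F [ 0.3 -0.2  5.7]
```

>>> servo_tool:
  deltas:
    - [[0, 0, 0.1, 0], [0, 0, 0.3, 0], [0, 0, 0.5, 0], [0, 0, 0.75, 0], [0, 0, 1, 0]]

```text
time: 47.8
eef_pos: [0.6816, -0.1178, 0.1124]
tcp_rot: [0.271, 0.654, -0.271, 0.652]
contact_force: [-0.3, -0.9, -0.7]
opening: 0.394
```

>>> servo_tool:
  deltas:
    - [[0, 0, 0.15, 0], [0, 0, 0.3, 0], [0, 0, 0.5, 0], [0, 0, 0.75, 0], [0, 0, 0.9, 0]]

```text
time: 48.3
eef_pos: [0.6828, -0.1182, 0.2039]
tcp_rot: [0.271, 0.653, -0.271, 0.653]
contact_force: [-0.5, 0.0, -0.2]
opening: 0.394
```

```bash
python3 -c "
from h import *
im=read_camera('wrist');st();cv2.imwrite('pics/w14.png',im)
go(.5496,-.1311,.2)"
```

```text
t 48.35 tcp [ 0.684  -0.1186  0.2069] yaw -45.1 tilt -1.0 op 0.396 F [-0.1 -0.5  1.6]
move units [-1.344 -0.125 -0.069] spin 0.001
```

>>> servo_tool:
  deltas:
    - [[-0.2, -0.02, 0, 0], [-0.4, -0.04, 0, 0], [-0.6, -0.06, 0, 0], [-0.8, -0.08, 0, 0], [-1, -0.1, 0, 0]]

```text
time: 48.85
eef_pos: [0.5811, -0.1279, 0.2009]
tcp_rot: [0.271, 0.654, -0.271, 0.652]
contact_force: [-0.0, 0.5, 0.1]
opening: 0.393
```

>>> servo_tool:
  deltas:
    - [[-0.15, -0.01, 0, 0], [-0.34, -0.02, 0, 0], [-0.34, -0.02, 0, 0], [-0.34, -0.02, -0.2, 0], [-0.34, -0.02, -0.5, 0]]

```text
time: 49.35
eef_pos: [0.5506, -0.1308, 0.1538]
tcp_rot: [0.271, 0.651, -0.271, 0.655]
contact_force: [-0.3, -0.5, -0.4]
opening: 0.393
```

>>> servo_tool:
  deltas:
    - [[0, 0, 0, 0], [0, 0, 0, 0], [0, 0, 0, 0], [0, 0, 0, 0], [0, 0, 0, 0]]

```text
time: 49.85
eef_pos: [0.5494, -0.1305, 0.1537]
tcp_rot: [0.271, 0.652, -0.271, 0.654]
contact_force: [-1.0, 0.7, 0.5]
opening: 0.395
```

```bash
python3 -c "
from h import *
im=read_camera('wrist');st();cv2.imwrite('pics/w14.png',im)
go(.5502,-.1305,.093)"
```

```text
t 49.90 tcp [ 0.5492 -0.1304  0.1534] yaw -45.1 tilt -1.0 op 0.393 F [-1.  -0.5  0.2]
move units [ 0.01  -0.001 -0.604] spin 0.001
```

>>> servo_tool:
  deltas:
    - [[0.005, 0, -0.08, 0], [0.005, 0, -0.16, 0], [0.005, 0, -0.24, 0], [0.005, 0, -0.32, 0], [0.005, 0, -0.4, 0]]

```text
time: 50.4
eef_pos: [0.5488, -0.13, 0.1111]
tcp_rot: [0.271, 0.653, -0.271, 0.653]
contact_force: [0.9, 0.1, -0.3]
opening: 0.397
```

>>> servo_tool:
  deltas:
    - [[0, 0, -0.05, 0], [0, 0, -0.1, 0], [0, 0, -0.15, 0], [0, 0, -0.19, 0], [0, 0, -0.19, 0]]

```text
time: 50.9
eef_pos: [0.5493, -0.1302, 0.0933]
tcp_rot: [0.271, 0.653, -0.271, 0.653]
contact_force: [-0.0, -0.3, -1.0]
opening: 0.396
```

```bash
python3 -c "
from h import *
im=read_camera('wrist');st();cv2.imwrite('pics/w15.png',im)
go(.5502,-.1305,.093)"
```

```text
t 50.95 tcp [ 0.5492 -0.1302  0.0934] yaw -45.1 tilt -1.0 op 0.388 F [ 0.7 -0.5 -0.2]
move units [ 0.01  -0.003 -0.004] spin 0.001
```

>>> servo_tool:
  deltas:
    - [[0, 0, -0.01, 0], [0, 0, -0.02, 0], [0, 0, -0.03, 0], [0, 0, -0.03, 0], [0, 0, -0.03, 0]]

```text
time: 51.45
eef_pos: [0.5497, -0.1303, 0.0928]
tcp_rot: [0.271, 0.653, -0.271, 0.653]
contact_force: [-4.3, 1.6, 10.0]
opening: 0.394
```

>>> servo_tool:
  deltas:
    - [[0, 0, 0, 0], [0, 0, 0, 0], [0, 0, 0, 0], [0, 0, 0, 0], [0, 0, 0, 0]]
  claw: 0.3

```text
time: 51.95
eef_pos: [0.5489, -0.1301, 0.09]
tcp_rot: [0.271, 0.653, -0.271, 0.653]
contact_force: [-0.7, -0.5, -0.0]
opening: 0.649
```

>>> servo_tool:
  deltas:
    - [[0, 0, 0.1, 0], [0, 0, 0.3, 0], [0, 0, 0.5, 0], [0, 0, 0.75, 0], [0, 0, 1, 0]]

```text
time: 52.45
eef_pos: [0.549, -0.1302, 0.1918]
tcp_rot: [0.271, 0.653, -0.271, 0.653]
contact_force: [1.0, 0.0, 0.3]
opening: 0.65
```

>>> servo_tool:
  deltas:
    - [[0, 0.1, 0.15, 0], [0, 0.2, 0.3, 0], [-0.1, 0.4, 0.45, 0], [-0.2, 0.7, 0.45, 0], [-0.3, 1, 0.45, 0]]

```text
time: 52.95
eef_pos: [0.5185, -0.0286, 0.2358]
tcp_rot: [0.271, 0.653, -0.271, 0.653]
contact_force: [-0.3, 0.4, -0.3]
opening: 0.652
```

```bash
python3 -c "
from h import *
PARTS['done']=PARTS['full'][:2]+[[(.017,.075),(.017,.117),(.0075,.137)]]
read_camera('wrist');st()
find('done','green',.004,(.5496,-.131),c='side');find('done','green',.004,(.5496,-.131),c='scene')
find('full','green',.004,(.5496,-.131),c='side')
find('jar','yellow',.004,(.5115,.0797))
x=find('lid','yellow',0,(.40,.315),c='side');find('lid','yellow',0,(.40,.315),c='scene')
go(*x,.19)"
```

```text
t 53.00 tcp [ 0.5168 -0.0246  0.2351] yaw -44.9 tilt -1.0 op 0.652 F [-1.2  3.  -1. ]
done green side xy [ 0.5508 -0.134 ] iou 0.85 c [269. 178.]
done green scene xy [ 0.5519 -0.1275] iou 0.84 c [220. 197.]
full green side xy [ 0.5578 -0.1465] iou 0.72 c [269. 178.]
jar yellow wrist xy [0.511  0.0797] iou 0.94 c [186. 116.]
lid yellow side xy [0.3981 0.3087] iou 0.91 c [237. 285.]
lid yellow scene xy [0.4042 0.3114] iou 0.89 c [373. 195.]
move units [-1.211  3.393 -0.452] spin 0.001
```

>>> servo_tool:
  deltas:
    - [[0, 0.2, 0, 0], [0, 0.4, 0, 0], [-0.05, 0.6, 0, 0], [-0.1, 0.8, 0, 0], [-0.15, 1, 0, 0]]

```text
time: 53.8
eef_pos: [0.5043, 0.0697, 0.2351]
tcp_rot: [0.272, 0.653, -0.272, 0.653]
contact_force: [-0.7, 0.0, 0.7]
opening: 0.649
```

>>> servo_tool:
  deltas:
    - [[-0.1, 0.2, 0, 0], [-0.2, 0.4, 0, 0], [-0.3, 0.6, 0, 0], [-0.4, 0.8, 0, 0], [-0.5, 1, 0, 0]]

```text
time: 54.3
eef_pos: [0.4542, 0.1699, 0.2352]
tcp_rot: [0.272, 0.653, -0.272, 0.653]
contact_force: [0.2, -0.1, 0.2]
opening: 0.647
```

>>> servo_tool:
  deltas:
    - [[-0.1, 0.2, 0, 0], [-0.2, 0.4, 0, 0], [-0.3, 0.6, -0.1, 0], [-0.4, 0.8, -0.3, 0], [-0.5, 1, -0.5, 0]]

```text
time: 54.8
eef_pos: [0.4047, 0.2702, 0.1852]
tcp_rot: [0.272, 0.653, -0.271, 0.653]
contact_force: [0.8, 0.2, -0.9]
opening: 0.648
```

>>> servo_tool:
  deltas:
    - [[-0.02, 0.2, 0, 0], [-0.02, 0.35, -0.15, 0], [-0.02, 0.35, -0.15, 0], [-0.02, 0.35, -0.15, 0], [-0.02, 0.35, -0.15, 0]]

```text
time: 55.3
eef_pos: [0.4028, 0.3042, 0.1708]
tcp_rot: [0.272, 0.653, -0.271, 0.653]
contact_force: [-0.6, 0.5, -0.3]
opening: 0.649
```

```bash
python3 -c "
from h import *
read_camera('wrist');st()
x=find('lid','yellow',0,(.40,.31),name='w16.png')
go(*x,.018)"
```

```text
t 55.35 tcp [0.4028 0.3042 0.171 ] yaw -45.2 tilt -1.0 op 0.649 F [ 0.7 -0.5 -0.2]
lid yellow wrist xy [0.3998 0.3086] iou 0.97 c [254. 181.]
move units [-0.03   0.043 -1.531] spin 0.002
```

>>> servo_tool:
  deltas:
    - [[-0.03, 0.043, -0.2, 0], [-0.03, 0.043, -0.4, 0], [-0.03, 0.043, -0.6, 0], [-0.03, 0.043, -0.8, 0], [-0.03, 0.043, -1, 0]]

```text
time: 55.9
eef_pos: [0.3997, 0.3088, 0.0703]
tcp_rot: [0.272, 0.653, -0.271, 0.653]
contact_force: [-0.6, 0.4, -0.3]
opening: 0.653
```

>>> servo_tool:
  deltas:
    - [[0, 0, -0.2, 0], [0, 0, -0.35, 0], [0, 0, -0.5, 0], [0, 0, -0.53, 0], [0, 0, -0.53, 0]]

```text
time: 56.4
eef_pos: [0.3992, 0.3088, 0.0174]
tcp_rot: [0.271, 0.653, -0.271, 0.653]
contact_force: [-0.5, 0.4, 0.2]
opening: 0.65
```

>>> servo_tool:
  deltas:
    - [[0, 0, 0, 0], [0, 0, 0, 0], [0, 0, 0, 0], [0, 0, 0, 0], [0, 0, 0, 0]]
  claw: -1
  force: 30

```text
time: 56.9
eef_pos: [0.4, 0.3095, 0.0184]
tcp_rot: [0.271, 0.653, -0.271, 0.654]
contact_force: [-0.7, -0.3, 5.2]
opening: 0.244
```

>>> servo_tool:
  deltas:
    - [[0, 0, 0, 0], [0, 0, 0, 0], [0, 0, 0, 0], [0, 0, 0, 0], [0, 0, 0, 0]]

```text
time: 57.4
eef_pos: [0.4, 0.3095, 0.0185]
tcp_rot: [0.271, 0.653, -0.271, 0.654]
contact_force: [-0.4, -0.7, 5.5]
opening: 0.244
```

>>> servo_tool:
  deltas:
    - [[0, 0, 0.1, 0], [0, 0, 0.3, 0], [0, 0, 0.5, 0], [0, 0, 0.75, 0], [0, 0, 1, 0]]

```text
time: 57.9
eef_pos: [0.3984, 0.3089, 0.118]
tcp_rot: [0.271, 0.653, -0.271, 0.653]
contact_force: [0.3, -0.1, 0.1]
opening: 0.236
```

>>> servo_tool:
  deltas:
    - [[0, 0, 0.15, 0], [0, 0, 0.4, 0], [0.1, -0.2, 0.8, 0], [0.2, -0.4, 0.8, 0], [0.4, -0.7, 0.8, 0]]

```text
time: 58.4
eef_pos: [0.4392, 0.2395, 0.1993]
tcp_rot: [0.271, 0.653, -0.269, 0.654]
contact_force: [0.8, 0.5, -1.1]
opening: 0.245
```

```bash
python3 -c "
from h import *
im=read_camera('wrist');st();cv2.imwrite('pics/w17.png',im)
go(.511,.0798,.2)"
```

```text
t 58.45 tcp [0.4419 0.2353 0.1986] yaw -45.1 tilt -1.0 op 0.246 F [ 2.8 -2.1  0.3]
move units [ 0.691 -1.555  0.014] spin 0.001
```

>>> servo_tool:
  deltas:
    - [[0.1, -0.2, 0, 0], [0.2, -0.4, 0, 0], [0.3, -0.65, 0, 0], [0.4, -0.9, 0, 0], [0.4, -0.9, 0, 0]]

```text
time: 58.95
eef_pos: [0.4796, 0.1471, 0.1973]
tcp_rot: [0.272, 0.653, -0.272, 0.653]
contact_force: [-0.9, 0.5, -1.1]
opening: 0.24
```

```bash
python3 -c "
from h import *
im=read_camera('wrist');st();cv2.imwrite('pics/w17.png',im)
m=mask(im,'yellow');n,L,s,ce=cv2.connectedComponentsWithStats(m);print(s[s[:,4]>100])
x=find('jar','yellow',.004,(.511,.0798))
find('jar','yellow',.004,(.511,.0798),c='side')
go(.5115,.0803,.2)"
```

```text
t 59.00 tcp [0.479  0.1483 0.1972] yaw -45.2 tilt -1.0 op 0.239 F [-0.3  0.5 -0.1]
[[     0      0    512    384 186774]
 [   398     67     58     37   1504]
 [   204    173    151    116   8330]]
jar yellow wrist xy [0.4633 0.0991] iou 0.26 c [279. 224.]
jar yellow side xy [0.5309 0.0557] iou 0.59 c [246. 212.]
move units [ 0.329 -0.692  0.029] spin 0.001
```

```bash
python3 -c "
from h import *
findcut('jar','yellow',.004,(.511,.0798),(315,140,397,290))"
```

```text
jar yellow cut xy [0.5131 0.0741] iou 0.70
```

>>> servo_tool:
  deltas:
    - [[0.08, -0.16, 0, 0], [0.16, -0.35, 0, 0], [0.25, -0.53, 0, 0], [0.325, -0.69, 0, 0], [0.325, -0.69, -0.2, 0]]

```text
time: 59.65
eef_pos: [0.5143, 0.0796, 0.1803]
tcp_rot: [0.272, 0.651, -0.27, 0.655]
contact_force: [0.6, 0.5, -0.4]
opening: 0.242
```

>>> servo_tool:
  deltas:
    - [[0, 0, -0.15, 0], [0, 0, -0.3, 0], [0, 0, -0.5, 0], [0, 0, -0.5, 0], [0, 0, -0.5, 0]]

```text
time: 60.15
eef_pos: [0.511, 0.0807, 0.1268]
tcp_rot: [0.271, 0.654, -0.271, 0.653]
contact_force: [-0.1, -0.4, 0.1]
opening: 0.241
```

```bash
python3 -c "
from h import *
im=read_camera('wrist');st();cv2.imwrite('pics/w18.png',im)
go(.5115,.0803,.0845)"
```

```text
t 60.20 tcp [0.5118 0.0806 0.1277] yaw -45.0 tilt -1.0 op 0.238 F [0.3 0.3 1. ]
move units [-0.003 -0.003 -0.432] spin 0.001
```

```bash
python3 -c "
from h import *
a=[]
for c in('side','scene'):
    im=read_camera(c);K,R,t=cam(c,None);p=K@(R@np.array([.51,.08,.07])+t);u,v=(p[:2]/p[2]).astype(int)
    a.append(cv2.resize(im[v-40:v+40,u-35:u+35],(262,300),interpolation=cv2.INTER_CUBIC))
b=cv2.resize(cv2.imread('pics/w18.png')[130:330,160:340],(270,300));cv2.imwrite('pics/c4.png',np.hstack(a+[b]))"
```

```text
(no output)
```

View pics/c4.png

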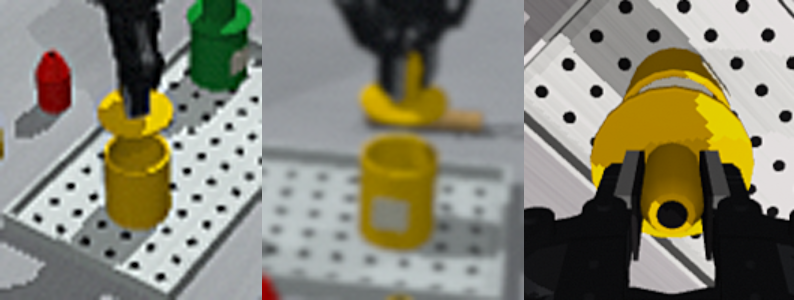

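The lid hangs straight above the yellow jar in both the side crop (137,110 over 138,185) and the scene crop; lower it.

>>> servo_tool:
  deltas:
    - [[0, 0, -0.08, 0], [0, 0, -0.16, 0], [0, 0, -0.24, 0], [0, 0, -0.31, 0], [0, 0, -0.31, 0]]

```text
time: 60.8
eef_pos: [0.5104, 0.0801, 0.0945]
tcp_rot: [0.271, 0.654, -0.272, 0.652]
contact_force: [-0.2, -0.0, -0.8]
opening: 0.241
```

>>> servo_tool:
  deltas:
    - [[0, 0, -0.03, 0], [0, 0, -0.06, 0], [0, 0, -0.09, 0], [0, 0, -0.12, 0], [0, 0, -0.12, 0]]

```text
time: 61.3
eef_pos: [0.5119, 0.0801, 0.0845]
tcp_rot: [0.271, 0.653, -0.271, 0.653]
contact_force: [-0.5, 0.6, 0.5]
opening: 0.243
```

```bash
python3 -c "
from h import *
read_camera('wrist');st()
go(.5115,.0803,.0845)"
```

```text
t 61.35 tcp [0.5119 0.0801 0.0845] yaw -45.1 tilt -1.0 op 0.242 F [ 0.2 -0.3  1.3]
move units [-0.004  0.002 -0.   ] spin 0.001
```

>>> servo_tool:
  deltas:
    - [[0, 0, -0.01, 0], [0, 0, -0.01, 0], [0, 0, -0.01, 0], [0, 0, -0.01, 0], [0, 0, -0.01, 0]]

```text
time: 61.85
eef_pos: [0.512, 0.0801, 0.0845]
tcp_rot: [0.271, 0.653, -0.271, 0.653]
contact_force: [-1.2, -0.6, 5.6]
opening: 0.239
```

>>> servo_tool:
  deltas:
    - [[0, 0, 0, 0], [0, 0, 0, 0], [0, 0, 0, 0], [0, 0, 0, 0], [0, 0, 0, 0]]
  claw: 0

```text
time: 62.35
eef_pos: [0.5115, 0.0801, 0.0831]
tcp_rot: [0.271, 0.653, -0.271, 0.653]
contact_force: [0.3, -0.6, 0.0]
opening: 0.499
```

>>> servo_tool:
  deltas:
    - [[0, 0, 0.1, 0], [0, 0, 0.3, 0], [0, 0, 0.5, 0], [0, 0, 0.75, 0], [0, 0, 1, 0]]

```text
time: 62.85
eef_pos: [0.5115, 0.0801, 0.1849]
tcp_rot: [0.271, 0.653, -0.271, 0.653]
contact_force: [-0.2, 0.2, 0.2]
opening: 0.499
```

>>> servo_tool:
  deltas:
    - [[0, 0, 0.15, 0], [0, 0, 0.3, 0], [0, 0, 0.5, 0], [0, 0, 0.5, 0], [0, 0, 0.5, 0]]
  claw: 0.3

```text
time: 63.35
eef_pos: [0.5114, 0.0801, 0.233]
tcp_rot: [0.271, 0.653, -0.271, 0.653]
contact_force: [-0.3, 0.7, -0.5]
opening: 0.653
```

```bash
python3 -c "
from h import *
read_camera('wrist');st()
find('full','yellow',.004,(.5115,.08),name='w19.png')
find('nozzle','yellow',0,(.675,.095));x=find('nozzle','yellow',0,(.675,.095),c='side');go(*x,.18)"
```

```text
t 63.40 tcp [0.511  0.0801 0.2321] yaw -45.1 tilt -1.0 op 0.650 F [-0.3  0.9  0.1]
full yellow wrist xy [0.5117 0.0792] iou 0.96 c [260. 181.]
nozzle yellow wrist xy [0.6805 0.0915] iou 0.95 c [354.  66.]
nozzle yellow side xy [0.6787 0.0903] iou 0.91 c [207. 206.]
move units [ 1.678  0.101 -0.517] spin 0.001
```

Lid is seated (0.96 match with the closed-jar model). On to the yellow nozzle.

>>> servo_tool:
  deltas:
    - [[0.2, 0.02, 0, 0], [0.4, 0.04, 0, 0], [0.6, 0.06, 0, 0], [0.8, 0.08, 0, 0], [1, 0.1, 0, 0]]

```text
time: 64.05
eef_pos: [0.612, 0.0902, 0.232]
tcp_rot: [0.271, 0.654, -0.271, 0.652]
contact_force: [0.1, 0.1, -0.5]
opening: 0.649
```

>>> servo_tool:
  deltas:
    - [[0.2, 0, 0, 0], [0.4, 0, -0.1, 0], [0.68, 0, -0.3, 0], [0.68, 0, -0.55, 0], [0.68, 0, -0.55, 0]]

```text
time: 64.55
eef_pos: [0.6769, 0.09, 0.1717]
tcp_rot: [0.27, 0.657, -0.273, 0.649]
contact_force: [-0.1, 0.7, -0.8]
opening: 0.654
```

```bash
python3 -c "
from h import *
read_camera('wrist');st()
x=find('nozzle','yellow',0,(.679,.091),name='w20.png')
go(*x,.0135)"
```

```text
t 64.60 tcp [0.6777 0.0901 0.1744] yaw -45.1 tilt -1.0 op 0.646 F [ 0.2 -0.2 -0.2]
nozzle yellow wrist xy [0.6797 0.0915] iou 0.95 c [260. 182.]
move units [ 0.01   0.013 -1.634] spin 0.001
```

>>> servo_tool:
  deltas:
    - [[0.005, 0.01, -0.2, 0], [0.005, 0.01, -0.4, 0], [0.005, 0.01, -0.6, 0], [0.005, 0.01, -0.8, 0], [0.005, 0.01, -1, 0]]

```text
time: 65.15
eef_pos: [0.6811, 0.0913, 0.0802]
tcp_rot: [0.272, 0.652, -0.271, 0.654]
contact_force: [1.0, -0.7, 0.5]
opening: 0.65
```

>>> servo_tool:
  deltas:
    - [[0, 0, -0.2, 0], [0, 0, -0.4, 0], [0, 0, -0.55, 0], [0, 0, -0.635, 0], [0, 0, -0.635, 0]]

```text
time: 65.65
eef_pos: [0.6796, 0.0912, 0.0142]
tcp_rot: [0.271, 0.654, -0.271, 0.653]
contact_force: [0.3, 1.0, 0.1]
opening: 0.65
```

>>> servo_tool:
  deltas:
    - [[0, 0, 0, 0], [0, 0, 0, 0], [0, 0, 0, 0], [0, 0, 0, 0], [0, 0, 0, 0]]
  claw: -1
  force: 30

```text
time: 66.15
eef_pos: [0.6813, 0.0911, 0.0165]
tcp_rot: [0.271, 0.652, -0.271, 0.654]
contact_force: [0.3, 0.8, 5.7]
opening: 0.398
```

```bash
python3 -c "
from h import *
read_camera('wrist');st()"
```

```text
t 66.20 tcp [0.6813 0.0912 0.0165] yaw -45.1 tilt -1.0 op 0.396 F [-0.5 -0.1  5.2]
```

>>> servo_tool:
  deltas:
    - [[0, 0, 0.1, 0], [0, 0, 0.3, 0], [0, 0, 0.5, 0], [0, 0, 0.75, 0], [0, 0, 1, 0]]

```text
time: 66.7
eef_pos: [0.6791, 0.0911, 0.1148]
tcp_rot: [0.271, 0.654, -0.271, 0.652]
contact_force: [0.5, 0.2, -0.3]
opening: 0.392
```

>>> servo_tool:
  deltas:
    - [[0, 0, 0.15, 0], [0, 0, 0.3, 0], [0, 0, 0.5, 0], [0, 0, 0.75, 0], [0, 0, 0.9, 0]]

```text
time: 67.2
eef_pos: [0.6803, 0.0911, 0.2064]
tcp_rot: [0.271, 0.653, -0.271, 0.653]
contact_force: [1.0, -0.1, 0.1]
opening: 0.398
```

```bash
python3 -c "
from h import *
read_camera('side')
find('full','yellow',.004,(.5117,.0792),c='side')
st();go(.5117,.0792,.2)"
```

```text
full yellow side xy [0.5108 0.0782] iou 0.93 c [248. 216.]
t 67.30 tcp [0.6814 0.0911 0.2078] yaw -45.1 tilt -1.0 op 0.398 F [-0.4 -0.1  0.3]
move units [-1.697 -0.119 -0.078] spin 0.001
```

>>> servo_tool:
  deltas:
    - [[-0.2, -0.02, 0, 0], [-0.4, -0.04, 0, 0], [-0.6, -0.06, 0, 0], [-0.8, -0.08, 0, 0], [-1, -0.1, 0, 0]]

```text
time: 67.8
eef_pos: [0.5783, 0.0811, 0.2027]
tcp_rot: [0.271, 0.654, -0.272, 0.652]
contact_force: [-0.6, 0.2, -0.5]
opening: 0.39
```

>>> servo_tool:
  deltas:
    - [[-0.2, 0, 0, 0], [-0.4, 0, 0, 0], [-0.69, -0.01, 0, 0], [-0.69, -0.01, -0.2, 0], [-0.69, -0.01, -0.5, 0]]

```text
time: 68.3
eef_pos: [0.5112, 0.0802, 0.1551]
tcp_rot: [0.271, 0.652, -0.271, 0.654]
contact_force: [0.5, 0.7, -0.8]
opening: 0.398
```

>>> servo_tool:
  deltas:
    - [[0, 0, 0, 0], [0, 0, 0, 0], [0, 0, 0, 0], [0, 0, 0, 0], [0, 0, 0, 0]]

```text
time: 68.8
eef_pos: [0.5119, 0.0801, 0.156]
tcp_rot: [0.271, 0.652, -0.271, 0.654]
contact_force: [0.8, 0.7, -0.2]
opening: 0.395
```

```bash
python3 -c "
from h import *
read_camera('wrist');st()
go(.5123,.0798,.0955)"
```

```text
t 68.85 tcp [0.5117 0.0801 0.1558] yaw -45.1 tilt -1.0 op 0.396 F [ 0.2  0.4 -0.5]
move units [ 0.006 -0.003 -0.603] spin 0.001
```

>>> servo_tool:
  deltas:
    - [[0.005, 0, -0.08, 0], [0.005, 0, -0.16, 0], [0.005, 0, -0.24, 0], [0.005, 0, -0.32, 0], [0.005, 0, -0.4, 0]]

```text
time: 69.35
eef_pos: [0.5113, 0.0801, 0.1137]
tcp_rot: [0.271, 0.653, -0.271, 0.653]
contact_force: [-0.4, -0.2, -1.0]
opening: 0.394
```

>>> servo_tool:
  deltas:
    - [[0, 0, -0.05, 0], [0, 0, -0.1, 0], [0, 0, -0.15, 0], [0, 0, -0.19, 0], [0, 0, -0.22, 0]]

```text
time: 69.85
eef_pos: [0.5125, 0.0803, 0.0953]
tcp_rot: [0.271, 0.653, -0.271, 0.653]
contact_force: [-7.8, 1.0, 24.4]
opening: 0.394
```

>>> servo_tool:
  deltas:
    - [[0, 0, 0, 0], [0, 0, 0, 0], [0, 0, 0, 0], [0, 0, 0, 0], [0, 0, 0, 0]]

```text
time: 70.35
eef_pos: [0.5124, 0.0803, 0.0955]
tcp_rot: [0.271, 0.653, -0.271, 0.653]
contact_force: [-5.1, 0.8, 10.8]
opening: 0.398
```

Home (10 N against the plate). Release and retreat clear, then check everything.

>>> servo_tool:
  deltas:
    - [[0, 0, 0, 0], [0, 0, 0, 0], [0, 0, 0, 0], [0, 0, 0, 0], [0, 0, 0, 0]]
  claw: 0.3

```text
time: 70.85
eef_pos: [0.5114, 0.0801, 0.0925]
tcp_rot: [0.271, 0.653, -0.271, 0.653]
contact_force: [0.4, -0.3, -0.4]
opening: 0.652
```

>>> servo_tool:
  deltas:
    - [[0, 0, 0.1, 0], [0, 0, 0.3, 0], [0, 0, 0.5, 0], [0, 0, 0.75, 0], [0, 0, 1, 0]]

```text
time: 71.35
eef_pos: [0.5115, 0.0802, 0.1943]
tcp_rot: [0.271, 0.653, -0.271, 0.653]
contact_force: [0.2, -0.2, 0.8]
opening: 0.648
```

>>> servo_tool:
  deltas:
    - [[0, 0, 0.2, 0], [0, 0, 0.4, 0], [0, 0, 0.6, 0], [-0.05, -0.2, 0.8, 0], [-0.1, -0.4, 1, 0]]

```text
time: 71.85
eef_pos: [0.5013, 0.0401, 0.2944]
tcp_rot: [0.271, 0.653, -0.271, 0.654]
contact_force: [-0.0, -0.4, -1.3]
opening: 0.65
```

>>> servo_tool:
  deltas:
    - [[0, -0.1, 0, 0], [0, -0.3, 0, 0], [0, -0.5, 0, 0], [0, -0.5, 0, 0], [0, -0.5, 0, 0]]
  claw: 1

```text
time: 72.35
eef_pos: [0.5014, -0.0097, 0.292]
tcp_rot: [0.272, 0.653, -0.271, 0.652]
contact_force: [0.1, 0.2, -0.2]
opening: 1.003
```

```bash
echo "PARTS['done']=PARTS['full'][:2]+[[(.017,.075),(.017,.117),(.0075,.137)]]" >> h.py; python3 -c "
from h import *
im=read_camera('wrist');st()
for c,g in(('green',(.5496,-.131)),('yellow',(.5117,.079))):
    for k in('wrist','side','scene'): find('done',c,.004,g,c=k)
    PARTS['done1']=PARTS['full'][:2]+[[(.017,.08),(.017,.122),(.0075,.142)]]
    for k in('wrist','side','scene'): find('done1',c,.004,g,c=k)
s=read_camera('scene');a=cv2.resize(s[140:280,90:460],(794,300));b=cv2.resize(im,(400,300));sd=read_camera('side')[140:260,180:340]
cv2.imwrite('pics/f.png',np.vstack([a,np.hstack([b,cv2.resize(sd,(394,300))])]))"
```

```text
t 72.40 tcp [ 0.5014 -0.0094  0.2922] yaw -45.1 tilt -1.0 op 0.997 F [-0.1 -0.3 -0.7]
done green wrist xy [ 0.5504 -0.133 ] iou 0.90 c [343. 206.]
done green side xy [ 0.5509 -0.1342] iou 0.84 c [269. 178.]
done green scene xy [ 0.5518 -0.1274] iou 0.84 c [220. 197.]
done1 green wrist xy [ 0.5504 -0.1315] iou 0.88 c [343. 207.]
done1 green side xy [ 0.5496 -0.1318] iou 0.83 c [269. 178.]
done1 green scene xy [ 0.5549 -0.1267] iou 0.82 c [220. 197.]
done yellow wrist xy [0.5116 0.0796] iou 0.97 c [215. 118.]
done yellow side xy [0.5104 0.0789] iou 0.93 c [247. 214.]
done yellow scene xy [0.5123 0.0821] iou 0.90 c [295. 195.]
done1 yellow wrist xy [0.5117 0.0796] iou 0.97 c [214. 118.]
done1 yellow side xy [0.5092 0.0806] iou 0.90 c [247. 214.]
done1 yellow scene xy [0.515  0.0823] iou 0.87 c [295. 195.]
```

View pics/f.png

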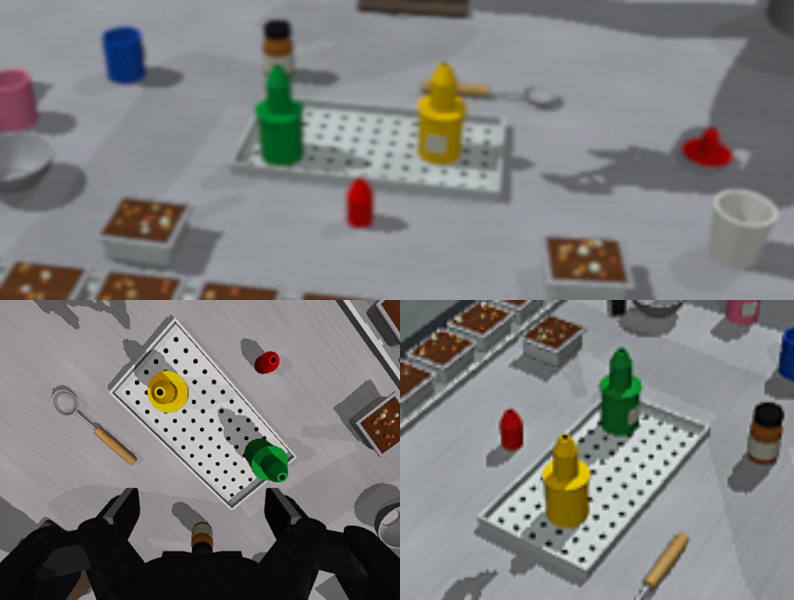

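Final view: both dispensers stand on the tray (green at (280,120), yellow at (442,115) in the scene crop), nozzles down on the plates; bystanders unmoved.

```bash
python3 -c "
from plant import *
print(sign_off())"
```

```text
the job is handed in; nothing more can be done
None
```

The green and yellow dispensers are assembled upright on the tray. Each has its own lid, and each nozzle was pressed down onto its lid's plate. There was no red jar in the camera views, so I left the red lid and red nozzle where they were. I handed the job in at about 72 s of the 210 s allowed.

**One mishap, mended:** the green jar was knocked aside before I lowered its lid, and I hadn't re-checked its position, so the lid tipped over onto the tray. I picked up the jar, which let the lid fall back upright, then set the jar down elsewhere on the tray and seated the lid properly.

**Last checks:**
- **Nozzles:** both reached the expected seated height, within about 0.5 mm, and met about 10 N when pressed. The yellow one briefly peaked at 24 N.
- **Final views:** all three cameras show both dispensers upright. The bystanders look undisturbed; I checked those by eye only.
- **Fit to the finished shape:** yellow matched well, at 0.90–0.97 overlap. Green was lower at 0.84–0.90, and the cameras disagreed on its position by up to 7 mm, probably because of shadows in the colour mask. The fit can't settle a few millimetres of nozzle height, so that rests on the seated height and the 10 N contact.

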